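# Build the pigment sieve stack on the shaker

### The arm

A 6-joint arm with a two-finger parallel gripper is mounted at the origin on a cart in front of the work surface, level with it; the furniture and walls round the work are solid. World frame = base frame: x ahead of the robot, y to its left, z up, the work surface at z = 0. Lengths are in m, angles in rad, forces in N, time in s.
With the tool pointing down it reaches from about 0.35 to 0.775 m from the base axis. Payload 7.3 kg.
Tool frame: the origin (TCP) lies on the centre line of the jaws, within the pads' length; the fingertips stand 11 mm ahead of it and the grasp point (between the pads) lies 8 mm behind it; z points along the fingers, y is the direction in which the jaws open and shut (so a half turn about z gives the same grasp; the last joint's range is limited). The gripper opens to 92 mm and grips with 3 to 60 N. Pads are 19 mm wide; open, the fingers measure 130 mm over their backs; the gripper's body (75 mm by 190 mm) begins 47 mm behind the grasp point.
Start: joints at [0.963, 0.342, 1.524, -0, 1.275, -0.146], TCP at [0.234, 0.47, 0.238] pointing down, gripper open.
Joint ranges: [-2.53, 2.53], [-0.77, 2.02], [0.04, 2.7], [-1, 4.14], [0.28, 2.66], [-3.11, 3.11]. Speed limits (rad/s): [2.57, 2.57, 3.14, 3.14, 3.14, 3.14].

### API

Orientations are given as [roll, pitch, yaw] about the fixed x, y, z axes, in that order (R = Rz(yaw) Ry(pitch) Rx(roll)).
In Python, from cell import robot gives the robot as it stands.
- The arm moves only by the tool jog_arm, never from a script. Its argument "deltas" is one flat list of numbers, 6 for each row, row after row: the shift along the world's x, y, z in units of 0.1 m (1.0 is 0.1 m), then the turn, a rotation vector about the world's x, y, z in units of 90 degrees (1.0 is 90 degrees). A call has 1 to 5 rows; each row is the pose to reach, as a shift and turn from the pose commanded when the call began; what a row does not reach only later rows make up. A row lasts 1/12 s, in which the tool goes at most 41.7 mm and 7.16 degrees, less where a joint would pass 70% of its speed; a pose out of reach is approached as far as the arm can. A call with a number of a shift or a turn outside -1 to 1 is refused whole. A call with a gripper value outside its range is refused whole. "claw" is the opening, from 0 (shut) to 1 (fully open), set as the call begins (left out, the last holds). The fingers move at their own pace and stop on an object; "newtons" is the grip in N (left out, the last holds). Time passes only in rows, so rows that repeat a pose let the fingers close. It gives the time, the measured TCP pose, the force and the opening at its end, in the units of the state.
- robot.observe(): the state, without advancing time (a new reading comes with each control period).
- robot.read_camera(name): name is "side" or "top"; returns the picture (384x512x3 uint8, red, green, blue); there is no depth.
- robot.camera_params(name): a dict with "fx", "fy", "cx", "cy" (pixels), "k1" (the pictures are not rectified: a ray, as slopes to the right and down, at radius r is drawn at 1 + k1 r^2 times it, then the intrinsics apply), "R" (3x3) and "t" (3): a world point X has camera coordinates R X + t. Camera axes: x right, y down, z forward; pixel columns grow to the right and rows downward; lengths in m; the calibration is good to about 2 mm. A picture is of the moment at which its call begins. camera_params takes no time and is no camera call.
- robot.hand_in(): hands the job in, once; it reports no verdict.
The state is a dict: "time": time; "qpos": joint angles; "qvel": joint speeds; "joint_efforts": joint torques, N m; "tool_pos": TCP position; "tool_rot": TCP orientation; "contact_force": force on the tool from outside, world axes, zero at the start; "torque": the same for the moment, N m; "opening": finger opening in m.
Only numpy, scipy, OpenCV 4.12 (cv2) and the standard library are available. Lean on these libraries where they do the work, as an engineer would, in place of code of your own. Each camera call takes 0.05 s, during which the arm holds its last target. There are 200 camera calls.

### The job

Build the sieve stack on the round seat of the grey shaker base, one piece after another from the bottom up: the plain steel receiver pan, then the red, the green and the blue sieve, and last the lid with the black knob. Seat each piece fully and level in the one below before letting go and fetching the next, and leave the jars and the bottle standing where they are.

Things in the scene. Friction and masses are not known exactly. Their poses are not given: they have to be found in the camera images.
- shaker_seat (a point): Round grey shaker base, fixed, 120 mm wide, 40 mm high, black dial on its side, near the left or right end of the work area. On top a steel collar, the seat: 12 mm high, 62 mm wide outside, 54 mm inside. Point: centre of the collar's rim, 52 mm over the bench; z up. The pan's skirt drops into it and the shoulder rests on the rim: pan's point then 10 mm above this one.
- pan_center (a point): Receiver pan: bare steel cup, closed floor, no coloured band, 0.1-0.2 kg. 60 mm wide, 40 mm high: straight wall 30 mm high (3 mm thick, mouth 54 mm) over a tapered skirt 10 mm high (41 mm wide at the foot, 50 mm at the shoulder) that drops into the mouth below; grip across the wall. Loose, upright. Point: on the axis, 20 mm over the foot; z up.
- sieve_red_center (a point): Fine sieve: red band round the top, fine brass mesh, 0.08-0.17 kg. 60 mm wide, 40 mm high: straight wall 30 mm high (3 mm thick, mouth 54 mm) over a tapered skirt 10 mm high (41 mm wide at the foot, 50 mm at the shoulder) that drops into the mouth below; seated, it stands 30 mm above the piece below. Loose, upright. Point: on the axis, 20 mm over the foot; z up.
- sieve_green_center (a point): Medium sieve: green band round the top, medium steel mesh, 0.08-0.17 kg. 60 mm wide, 40 mm high: straight wall 30 mm high (3 mm thick, mouth 54 mm) over a tapered skirt 10 mm high (41 mm wide at the foot, 50 mm at the shoulder) that drops into the mouth below; seated, it stands 30 mm above the piece below. Loose, upright. Point: on the axis, 20 mm over the foot; z up.
- sieve_blue_center (a point): Coarse sieve: blue band round the top, wide steel mesh, 0.08-0.17 kg. 60 mm wide, 40 mm high: straight wall 30 mm high (3 mm thick, mouth 54 mm) over a tapered skirt 10 mm high (41 mm wide at the foot, 50 mm at the shoulder) that drops into the mouth below; seated, it stands 30 mm above the piece below. Loose, upright. Point: on the axis, 20 mm over the foot; z up.
- sieve_lid_center (a point): Stack lid: steel disc 60 mm wide, 5 mm thick, on a tapered skirt 10 mm high like the sieves'; black knob in the middle, 18 mm wide, from 15 to 40 mm over the foot: pinch it there. Loose, 0.06-0.13 kg. Seated, it stands 30 mm above the blue sieve. Point: on the axis, 20 mm over the foot; z up.
- ink_jar_tall_center (a point): Bystander: closed ink sample jar with pale yellow lid, dark red inside, 63 mm wide, 72 mm high, loose, in the front work area among the sieves. Point: its centre. Leave it standing.
- ink_jar_low_center (a point): Bystander: low closed ink sample jar with pale yellow lid, yellow inside, 67 mm wide, 50 mm high, loose, in the front work area among the sieves. Point: its centre. Leave it standing.
- amber_center (a point): Bystander: brown glass bottle with white cap, 42 mm wide, 85 mm high, loose, in the front work area among the sieves. Point: its centre. Leave it standing.
- rack: Bystander: wooden rack of dropper vials, 130 x 40 x 64 mm (long side along its x), fixed, near the end of the work area away from the shaker. Point: centre of its underside on the bench.
Mind the look-alikes: they are no part of the job. Leave any pink or turquoise look-alike of the part that bears sieve_lid_center alone.

How it is judged:
By the outcome, as a careful person would: the job done as asked, in the order asked, and still so for the second after the job is handed in, with the robot touching nothing.
It also fails if it takes over 118 s, if anything falls off the work surface, if the arm or the gripper's body presses on something with over 40 N, if the wrist force passes 120 N, or if a joint passes its speed limit or range.

## Working session

There is one attempt and no reset: what is moved stays moved. The work goes in short steps, Python scripts to look and compute and a tool call to move; the robot and the scene stay as the last step left them, time stands still between calls to the robot, and variables do not carry over. Pictures are saved under pics/ and viewed, about 12 in all and at most 16, crops included, and the job is handed in when it is done.

Besides the shell and the picture viewer there is one more tool, called after "Emit:" as name(argument=value, ...), one argument or row to a line, values as JSON. jog_arm: Moves the arm, as the interface text tells. Its arguments: {"type":"object","properties":{"deltas":{"type":"array","items":{"type":"number"}},"claw":{"type":"number"},"newtons":{"type":"number"}},"required":["deltas"]}

```bash
mkdir -p pics; ls; cat > h.py <<'E'
import numpy as np,cv2
from cell import robot
def P(n):
    p=robot.camera_params(n);return p,np.array(p["R"]),np.array(p["t"])
def ray2plane(n,uv,z):
    p,R,t=P(n);K=np.array([[p["fx"],0,p["cx"]],[0,p["fy"],p["cy"]],[0,0,1.]])
    q=cv2.undistortPoints(np.array([[uv]],float),K,np.array([p["k1"],0,0,0,0.]))[0,0]
    # k1 model: drawn = (1+k1 r^2)*ray, same as OpenCV
    d=R.T@np.array([q[0],q[1],1]);c=-R.T@t
    return c+d*(z-c[2])/d[2]
def proj(n,X):
    p,R,t=P(n);c=R@np.array(X)+t;s=c[:2]/c[2];s=s*(1+p["k1"]*(s@s))
    return np.array([p["fx"]*s[0]+p["cx"],p["fy"]*s[1]+p["cy"]])
def snap(n,f,box=None,scale=1):
    im=robot.read_camera(n)
    np.save(f'pics/{f}.npy',im)
    o=im[...,::-1]
    if box: o=o[box[1]:box[3],box[0]:box[2]]
    if scale!=1:o=cv2.resize(o,None,fx=scale,fy=scale,interpolation=cv2.INTER_CUBIC)
    cv2.imwrite(f'pics/{f}.png',o);return im
E
python3 - <<'E'
from h import *
snap('top','top0',scale=1.5);snap('side','side0',scale=1.5)
for n in('top','side'):
    p,R,t=P(n);print(p,-R.T@t)
print(robot.observe())
E
```

```text
pics
{'fx': 352.6365195621031, 'fy': 352.6365195621031, 'cx': 264.9566726172019, 'cy': 190.1246058167362, 'k1': -0.01061422634647027, 'R': array([[ 1.20434908e-02, -9.99927474e-01,  3.87371329e-05],
       [-9.89099391e-01, -1.19187591e-02, -1.46766267e-01],
       [ 1.46756084e-01,  1.72926331e-03, -9.89171199e-01]]), 't': array([0.06008896, 0.53145789, 1.05434076])} [0.37021008 0.06459569 1.12092128]
{'fx': 365.21873326608574, 'fy': 365.21873326608574, 'cx': 258.3631760150436, 'cy': 190.57685919494554, 'k1': -0.10893455916994174, 'R': array([[ 0.85790517, -0.51379942,  0.00298135],
       [-0.22040123, -0.37323918, -0.90117468],
       [ 0.46413578,  0.77246532, -0.43344585]]), 't': array([-0.43320754,  0.21259429,  0.95000086])} [-0.02242237 -0.87707599  0.60465006]
{'time': 0.1, 'qpos': array([ 9.62990867e-01,  3.42689008e-01,  1.52488731e+00, -1.72153950e-05,
        1.27535558e+00, -1.45993167e-01]), 'qvel': array([ 0.00052616, -0.00086643, -0.00204771,  0.00022062,  0.00029491,
       -0.00056829]), 'joint_efforts': array([ 1.64785597e-03, -4.32005453e+01, -2.44693923e+01,  7.20670586e-02,
        5.25534747e-02, -6.57912415e-05]), 'tool_pos': array([0.23372194, 0.46974853, 0.23710769]), 'tool_rot': array([-3.14026526e+00, -1.78538723e-04,  2.67978527e+00]), 'contact_force': array([-0.38560017,  0.52350761,  0.89810273]), 'torque': array([-0.04927276, -0.02817358,  0.03301363]), 'opening': 0.09174938853870569}
```

View pics/top0.png

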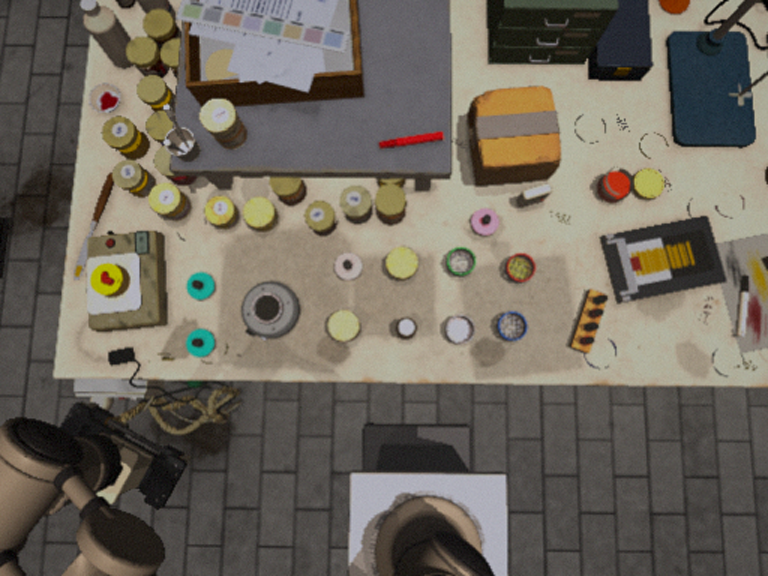

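View pics/side0.png

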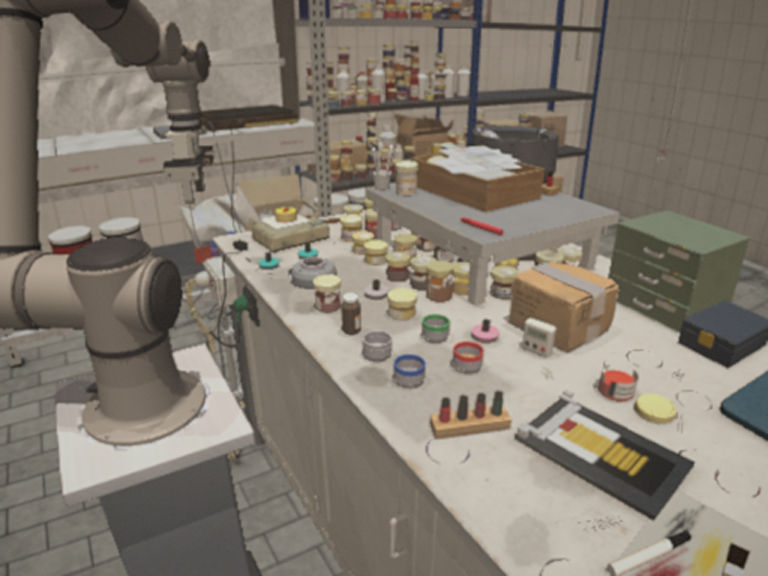

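The top view at 1.5x scale shows the shaker at (270,309), pan (458,329), blue (512,326), green (460,262) and red (520,267). The bottle is at (406,327), the jars at (343,325) and (402,262), and the rack at (590,320).

Lid candidates are (348,266) pale, (485,222) pink, and (201,286) and (201,343) turquoise. The pale one at (348,266) fits the steel lid best, and a crop should confirm it.

```bash
python3 - <<'E'
from h import *
im=np.load('pics/top0.npy')[...,::-1]
a=cv2.resize(im[130:235,150:370],None,fx=3.6,fy=3.6,interpolation=cv2.INTER_CUBIC)
cv2.imwrite('pics/c1.png',a)
s=np.load('pics/side0.npy')[...,::-1]
b=cv2.resize(s[165:265,185:355],None,fx=4.6,fy=4.6,interpolation=cv2.INTER_CUBIC)
cv2.imwrite('pics/c2.png',b)
for n,uv,z in[('seat',(269,309),.052),('pan',(458,329),.04),('red',(520,267),.04),('green',(460,262),.04),('blue',(512,326),.04),('lid',(348,266),.04),('pink',(485,222),.04),('jarA',(343,325),.072),('jarB',(402,262),.05),('bot',(406,327),.085)]:
    X=ray2plane('top',(uv[0]/1.5,uv[1]/1.5),z);print(n,X.round(4),(proj('side',X)).round(1),'col',im[int(uv[1]/1.5)+6 if n in('lid','pink') else int(uv[1]/1.5),int(uv[0]/1.5)])
E
```

```text
seat [0.4768 0.3267 0.052 ] [208.5 174.6] col [40 46 50]
pan [ 0.4417 -0.0582  0.04  ] [250.3 224.3] col [186 178 181]
red [ 0.5718 -0.1877  0.04  ] [311.5 232.2] col [ 71 152 155]
green [ 0.5809 -0.063   0.04  ] [289.2 213.4] col [157 165 169]
blue [ 0.4491 -0.1686  0.04  ] [272.4 241.2] col [130 143 150]
lid [0.5696 0.1697 0.04  ] [249.7 187.2] col [166 169 177]
pink [ 0.6672 -0.1161  0.04  ] [321.2 213.6] col [173 150 184]
jarA [0.4447 0.1734 0.072 ] [217.7 186.2] col [132 182 180]
jarB [0.5775 0.0576 0.05  ] [268.  196.1] col [125 181 182]
bot [0.4414 0.0486 0.085 ] [233.3 197.1] col [189 179 180]
```

View pics/c1.png

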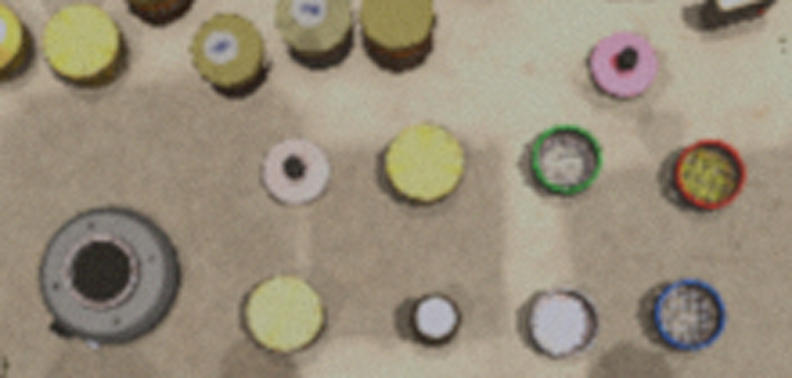

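View pics/c2.png

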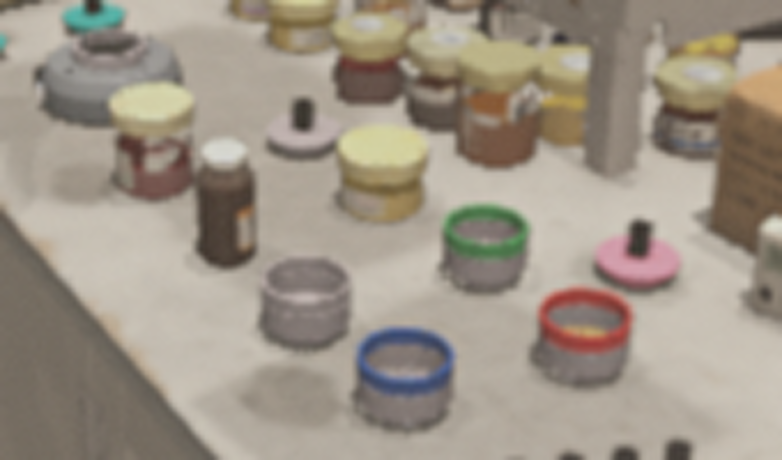

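The crops confirm the lid: a pale steel disc with a black knob at crop (295,168), while (625,65) is the pink look-alike. Pan, red, green and blue all stand upright. Next I refine the positions by fitting circles in both views.

```bash
cat >> h.py <<'E'
from scipy.optimize import minimize
from scipy.ndimage import map_coordinates,gaussian_filter
def fit(n,im,xy,z,r,span=.012):
    I=[gaussian_filter(im[...,k].astype(float),.7) for k in range(3)]
    a=np.linspace(0,2*np.pi,72,endpoint=False)
    def cost(p):
        def s(rr):
            q=np.array([proj(n,[p[0]+rr*np.cos(b),p[1]+rr*np.sin(b),z]) for b in a])
            return np.array([map_coordinates(c,[q[:,1],q[:,0]],order=1) for c in I])
        return -np.abs(s(r+.002)-s(r-.002)).sum(0).clip(0,90).mean()
    g=np.arange(-span,span+1e-6,.004)
    b=min(((cost((xy[0]+u,xy[1]+v)),xy[0]+u,xy[1]+v) for u in g for v in g))
    s=minimize(cost,b[1:],method='Nelder-Mead',options=dict(initial_simplex=[b[1:],(b[1]+.002,b[2]),(b[1],b[2]+.002)],xatol=1e-4,fatol=1e-2))
    return s.x.round(4),round(-s.fun,1)
E
python3 - <<'E'
from h import *
T=np.load('pics/top0.npy');S=np.load('pics/side0.npy')
for n,xy,z,r in[('base',(.477,.327),.04,.06),('collar',(.477,.327),.052,.031),('collarin',(.477,.327),.052,.027),('pan',(.4417,-.058),.04,.03),('red',(.572,-.188),.04,.03),('green',(.581,-.063),.04,.03),('blue',(.449,-.169),.04,.03),('lid',(.565,.17),.015,.03),('lidknob',(.57,.17),.04,.009),('jarA',(.445,.173),.072,.0315),('jarB',(.5775,.058),.05,.0335),('bot',(.4414,.0486),.085,.012)]:
    print(n,fit('top',T,xy,z,r),fit('side',S,xy,z,r))
for z in(.1,.15,.2):print('plat',z,ray2plane('top',(390/1.5,176/1.5),z).round(3),ray2plane('side',(478/1.5,243/1.5),z).round(3))
E
```

```text
Traceback (most recent call last):
  File "h.py", line 32, in fit
    b=min(((cost((xy[0]+u,xy[1]+v)),xy[0]+u,xy[1]+v) for u in g for v in g))
  File "h.py", line 32, in <genexpr>
    b=min(((cost((xy[0]+u,xy[1]+v)),xy[0]+u,xy[1]+v) for u in g for v in g))
            ~~~~^^^^^^^^^^^^^^^^^^^
  File "h.py", line 30, in cost
    return -np.abs(s(r+.002)-s(r-.002)).sum(0).clip(0,90).mean()
                             ~^^^^^^^^
  File "h.py", line 28, in s
    q=np.array([proj(n,[p[0]+rr*np.cos(b),p[1]+rr*np.sin(b),z]) for b in a])
                ~~~~^^^^^^^^^^^^^^^^^^^^^^^^^^^^^^^^^^^^^^^^^^^
  File "h.py", line 12, in proj
    p,R,t=P(n);c=R@np.array(X)+t;s=c[:2]/c[2];s=s*(1+p["k1"]*(s@s))
          ~^^^
  File "h.py", line 4, in P
    p=robot.camera_params(n);return p,np.array(p["R"]),np.array(p["t"])
ValueError: time passes only in moves, steps and waits
```

Emit:
jog_arm(
  deltas=[0.16,-0.3,0,0,0,-0.078,0.32,-0.6,0,0,0,-0.156,0.48,-0.9,0,0,0,-0.234,0.54,-0.95,0,0,0,-0.312,0.6,-1,0,0,0,-0.39],
  claw=1,
  newtons=25,
)

```text
time: 0.52
tool_pos: [0.2945, 0.3685, 0.2376]
tool_rot: [-3.141, 0.0, 2.059]
contact_force: [-0.4, -1.2, -0.8]
opening: 0.0919
```

The script and the move ran at the same time, so the script failed. From now on I'll run them one at a time, with the camera parameters cached.

```bash
sed -i 's/^def P(n):/from functools import lru_cache\n@lru_cache\ndef P(n):/' h.py
cat > m.py <<'E'
from h import *
T=np.load('pics/top0.npy');S=np.load('pics/side0.npy')
for n,xy,z,r in[('base',(.477,.327),.04,.06),('collar',(.477,.327),.052,.031),('collarin',(.477,.327),.052,.027),('pan',(.4417,-.058),.04,.03),('red',(.572,-.188),.04,.03),('green',(.581,-.063),.04,.03),('blue',(.449,-.169),.04,.03),('lid',(.565,.17),.015,.03),('lidknob',(.57,.17),.04,.009),('jarA',(.445,.173),.072,.0315),('jarB',(.5775,.058),.05,.0335)]:
    print(n,fit('top',T,xy,z,r),fit('side',S,xy,z,r))
for z in(.1,.15,.2):print('plat',z,ray2plane('top',(390/1.5,176/1.5),z).round(3),ray2plane('side',(478/1.5,243/1.5),z).round(3))
E
python3 m.py
```

```text
base (array([0.4784, 0.3277]), np.float64(69.0)) (array([0.4658, 0.3102]), np.float64(27.3))
collar (array([0.4777, 0.3264]), np.float64(57.6)) (array([0.4757, 0.3429]), np.float64(31.6))
collarin (array([0.4802, 0.3329]), np.float64(89.7)) (array([0.4803, 0.3374]), np.float64(38.1))
pan (array([ 0.4423, -0.05  ]), np.float64(72.5)) (array([ 0.4401, -0.0665]), np.float64(44.2))
red (array([ 0.5743, -0.1895]), np.float64(75.2)) (array([ 0.5699, -0.1904]), np.float64(66.0))
green (array([ 0.5811, -0.0615]), np.float64(74.1)) (array([ 0.5832, -0.0672]), np.float64(65.0))
blue (array([ 0.4503, -0.1698]), np.float64(73.9)) (array([ 0.4492, -0.1705]), np.float64(71.7))
lid (array([0.5772, 0.1723]), np.float64(48.9)) (array([0.5612, 0.1501]), np.float64(43.5))
lidknob (array([0.574, 0.17 ]), np.float64(90.0)) (array([0.5697, 0.1648]), np.float64(69.1))
jarA (array([0.4451, 0.1741]), np.float64(69.0)) (array([0.4414, 0.1712]), np.float64(47.8))
jarB (array([0.5799, 0.0597]), np.float64(56.0)) (array([0.5767, 0.0575]), np.float64(39.1))
plat 0.1 [0.744 0.084 0.1  ] [0.847 0.121 0.1  ]
plat 0.15 [0.725 0.083 0.15 ] [0.76  0.023 0.15 ]
plat 0.2 [0.707 0.082 0.2  ] [ 0.674 -0.076  0.2  ]
```

Emit:
jog_arm(
  deltas=[0.08,-0.2,-0.08,0,0,-0.07,0.16,-0.4,-0.16,0,0,-0.14,0.24,-0.6,-0.24,0,0,-0.21,0.32,-0.8,-0.32,0,0,-0.28,0.4,-1,-0.4,0,0,-0.316],
)

```text
time: 0.93
tool_pos: [0.3339, 0.269, 0.1971]
tool_rot: [-3.141, 0.0, 1.565]
contact_force: [0.5, -0.1, 0.3]
opening: 0.0918
```

Emit:
jog_arm(
  deltas=[0.08,-0.2,-0.08,0,0,0,0.16,-0.4,-0.16,0,0,0,0.24,-0.6,-0.24,0,0,0,0.32,-0.8,-0.32,0,0,0,0.4,-1,-0.38,0,0,0],
)

```text
time: 1.35
tool_pos: [0.3737, 0.1689, 0.159]
tool_rot: [-3.141, 0.0, 1.571]
contact_force: [-0.3, 0.7, 0.5]
opening: 0.0919
```

Emit:
jog_arm(
  deltas=[0.08,-0.2,0,0,0,0,0.16,-0.4,0,0,0,0,0.24,-0.6,0,0,0,0,0.32,-0.8,0,0,0,0,0.4,-1,0,0,0,0],
)

```text
time: 1.77
tool_pos: [0.414, 0.069, 0.1595]
tool_rot: [-3.141, -0.0, 1.571]
contact_force: [0.1, 0.2, 0.7]
opening: 0.0917
```

Emit:
jog_arm(
  deltas=[0.06,-0.25,0,0,0,0,0.12,-0.5,0,0,0,0,0.18,-0.75,0,0,0,0,0.24,-0.9,0,0,0,0,0.28,-1,0,0,0,0],
)

```text
time: 2.18
tool_pos: [0.4422, -0.0316, 0.1595]
tool_rot: [-3.141, 0.0, 1.569]
contact_force: [-0.3, -0.6, 0.2]
opening: 0.0914
```

Emit:
jog_arm(
  deltas=[0,-0.1,0,0,0,0,0,-0.2,0,0,0,0,0,-0.27,0,0,0,0,0,-0.27,0,0,0,0,0,-0.27,0,0,0,0],
)

```text
time: 2.6
tool_pos: [0.4417, -0.0568, 0.1597]
tool_rot: [-3.141, -0.0, 1.57]
contact_force: [-0.1, -0.1, -0.5]
opening: 0.0919
```

Emit:
jog_arm(
  deltas=[0,0,-0.2,0,0,0,0,0,-0.4,0,0,0,0,0,-0.6,0,0,0,0,0,-0.8,0,0,0,0,0,-1,0,0,0],
)

```text
time: 3.02
tool_pos: [0.4418, -0.0562, 0.0591]
tool_rot: [3.141, -0.0, 1.572]
contact_force: [0.1, 0.0, -0.6]
opening: 0.0917
```

Emit:
jog_arm(
  deltas=[0,0,-0.15,0,0,0,0,0,-0.27,0,0,0,0,0,-0.37,0,0,0,0,0,-0.37,0,0,0,0,0,-0.37,0,0,0],
)

```text
time: 3.43
tool_pos: [0.4416, -0.0564, 0.0226]
tool_rot: [-3.141, -0.0, 1.572]
contact_force: [-0.2, -0.4, -0.7]
opening: 0.0917
```

```bash
python3 - <<'E'
from h import *
snap('side','s1',(200,170,330,270),6)
print(robot.observe()['tool_pos'],proj('side',[.442,-.057,.04]))
E
```

```text
[ 0.44204869 -0.05657625  0.02309322] [250.15456059 224.06982623]
```

View pics/s1.png

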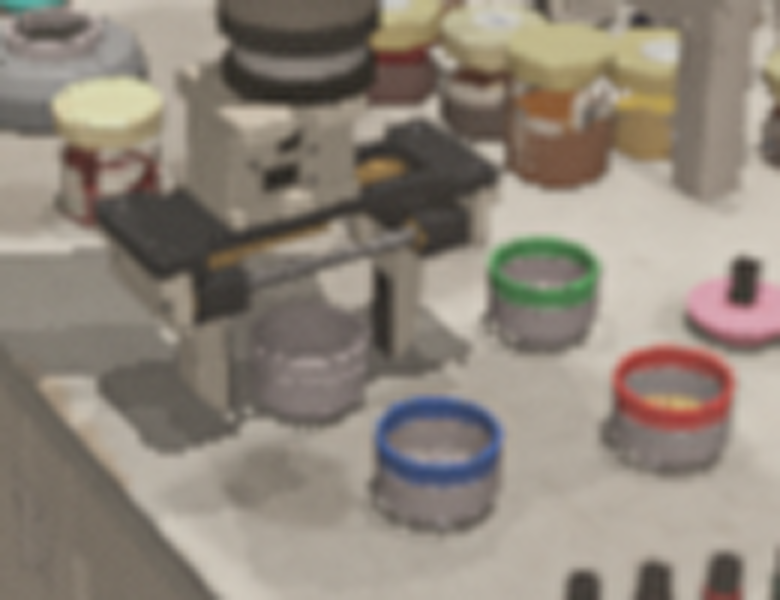

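The pan sits between the two fingers, around crop (313,360), and nothing else is touched. I close the jaws.

Emit:
jog_arm(
  deltas=[0,0,0,0,0,0,0,0,0,0,0,0,0,0,0,0,0,0,0,0,0,0,0,0,0,0,0,0,0,0],
  claw=0.4,
  newtons=25,
)

```text
time: 3.9
tool_pos: [0.4421, -0.057, 0.023]
tool_rot: [3.141, 0.0, 1.571]
contact_force: [-0.2, 0.0, -0.5]
opening: 0.0633
```

Emit:
jog_arm(
  deltas=[0,0,0,0,0,0,0,0,0,0,0,0,0,0,0,0,0,0,0,0,0,0,0,0,0,0,0,0,0,0],
)

```text
time: 4.32
tool_pos: [0.442, -0.057, 0.0229]
tool_rot: [3.141, 0.0, 1.571]
contact_force: [-1.3, 0.3, 4.1]
opening: 0.0598
```

Emit:
jog_arm(
  deltas=[0,0,0.1,0,0,0,0,0,0.2,0,0,0,0,0,0.3,0,0,0,0,0,0.4,0,0,0,0,0,0.5,0,0,0],
)

```text
time: 4.73
tool_pos: [0.4414, -0.0568, 0.0727]
tool_rot: [-3.14, -0.0, 1.571]
contact_force: [0.8, -0.4, -1.0]
opening: 0.0604
```

Emit:
jog_arm(
  deltas=[0,0,0.2,0,0,0,0,0.1,0.4,0,0,0,0.03,0.3,0.6,0,0,0,0.06,0.6,0.6,0,0,0,0.09,0.84,0.6,0,0,0],
)

```text
time: 5.15
tool_pos: [0.4513, 0.0281, 0.1336]
tool_rot: [3.14, -0.0, 1.569]
contact_force: [-0.2, -0.3, -1.2]
opening: 0.0603
```

Emit:
jog_arm(
  deltas=[0.02,0.2,0,0,0,0,0.04,0.4,0,0,0,0,0.06,0.6,0,0,0,0,0.08,0.8,0,0,0,0,0.09,1,0,0,0,0],
)

```text
time: 5.57
tool_pos: [0.4595, 0.128, 0.1322]
tool_rot: [-3.14, 0.0, 1.571]
contact_force: [-0.5, 0.5, -2.7]
opening: 0.0601
```

Emit:
jog_arm(
  deltas=[0.02,0.2,0,0,0,0,0.04,0.4,0,0,0,0,0.06,0.6,0,0,0,0,0.08,0.8,0,0,0,0,0.09,1,0,0,0,0],
)

```text
time: 5.98
tool_pos: [0.4685, 0.2279, 0.132]
tool_rot: [-3.14, 0.0, 1.571]
contact_force: [0.2, -0.2, -1.8]
opening: 0.0599
```

Emit:
jog_arm(
  deltas=[0.02,0.25,0,0,0,0,0.04,0.5,0,0,0,0,0.06,0.75,0,0,0,0,0.08,0.9,0,0,0,0,0.09,1,0,0,0,0],
)

```text
time: 6.4
tool_pos: [0.4774, 0.3286, 0.1318]
tool_rot: [-3.14, 0.0, 1.572]
contact_force: [-0.0, -1.4, -1.8]
opening: 0.0599
```

Emit:
jog_arm(
  deltas=[0,0,-0.1,0,0,0,0,0,-0.2,0,0,0,0,0,-0.3,0,0,0,0,0,-0.33,0,0,0,0,0,-0.33,0,0,0],
)

```text
time: 6.82
tool_pos: [0.4771, 0.3256, 0.098]
tool_rot: [-3.138, 0.002, 1.57]
contact_force: [0.7, 0.1, -1.9]
opening: 0.0601
```

```bash
python3 - <<'E'
from h import *
a=snap('side','s2');b=snap('top','t2')
ca=cv2.resize(a[135:205,160:270,::-1],None,fx=5,fy=5,interpolation=cv2.INTER_CUBIC)
cb=cv2.resize(b[170:240,130:240,::-1],None,fx=2.2,fy=2.2)
cv2.imwrite('pics/c3.png',ca)
print(robot.observe()['tool_pos'])
E
```

```text
[0.47805537 0.3264167  0.09960779]
```

View pics/c3.png

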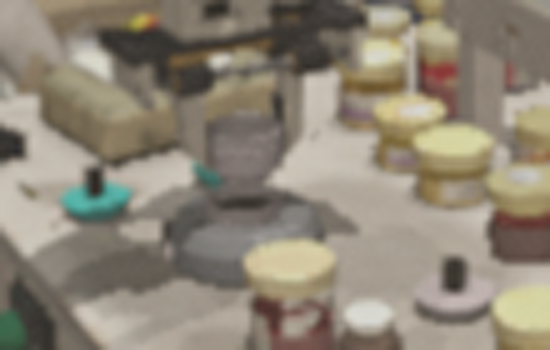

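The pan hangs over the collar at crop (244,150), with the base centre near 247, so it is aligned to within about 1 px. I lower it.

Emit:
jog_arm(
  deltas=[0,0,-0.06,0,0,0,0,0,-0.12,0,0,0,0,0,-0.18,0,0,0,0,0,-0.24,0,0,0,0,0,-0.28,0,0,0],
)

```text
time: 7.33
tool_pos: [0.4783, 0.3284, 0.0728]
tool_rot: [3.14, -0.003, 1.57]
contact_force: [-7.3, 6.5, 25.5]
opening: 0.0603
```

Emit:
jog_arm(
  deltas=[0,0,-0.02,0,0,0,0,0,-0.04,0,0,0,0,0,-0.06,0,0,0,0,0,-0.07,0,0,0,0,0,-0.07,0,0,0],
)

```text
time: 7.75
tool_pos: [0.4793, 0.3311, 0.0687]
tool_rot: [3.135, -0.008, 1.571]
contact_force: [-5.5, 10.5, 21.5]
opening: 0.0595
```

Contact comes a little early, and the side force pushes toward +y and −x. I follow it, then lower again.

Emit:
jog_arm(
  deltas=[-0.01,0.02,0.05,0,0,0,-0.02,0.04,0.07,0,0,0,-0.02,0.04,0.07,0,0,0,-0.02,0.04,0.07,0,0,0,-0.02,0.04,0.07,0,0,0],
)

```text
time: 8.17
tool_pos: [0.4757, 0.3308, 0.0711]
tool_rot: [-3.141, 0.0, 1.571]
contact_force: [-0.3, 0.8, -1.0]
opening: 0.0596
```

Emit:
jog_arm(
  deltas=[0,0,-0.02,0,0,0,0,0,-0.04,0,0,0,0,0,-0.06,0,0,0,0,0,-0.06,0,0,0,0,0,-0.06,0,0,0],
)

```text
time: 8.58
tool_pos: [0.4771, 0.3326, 0.0676]
tool_rot: [3.138, -0.004, 1.57]
contact_force: [-1.6, 5.2, 11.6]
opening: 0.0596
```

Emit:
jog_arm(
  deltas=[0,0.02,0.03,0,0,0,0,0.03,0.03,0,0,0,0,0.03,0,0,0,0,0,0.03,-0.02,0,0,0,0,0.03,-0.02,0,0,0],
)

```text
time: 9.0
tool_pos: [0.477, 0.3349, 0.0663]
tool_rot: [3.138, -0.002, 1.571]
contact_force: [-4.0, 0.6, 20.2]
opening: 0.0594
```

```bash
python3 - <<'E'
from h import *
a=snap('side','s3');b=snap('top','t3')
cv2.imwrite('pics/c4.png',cv2.resize(a[145:205,170:250,::-1],None,fx=9,fy=9,interpolation=cv2.INTER_CUBIC))
o=robot.observe();print(o['tool_pos'],o['contact_force'],o['torque'])
E
```

```text
[0.47700045 0.33487977 0.06632433] [-3.27299298  1.1435104  21.07860914] [-0.15734091  0.99812921  0.00531578]
```

View pics/c4.png

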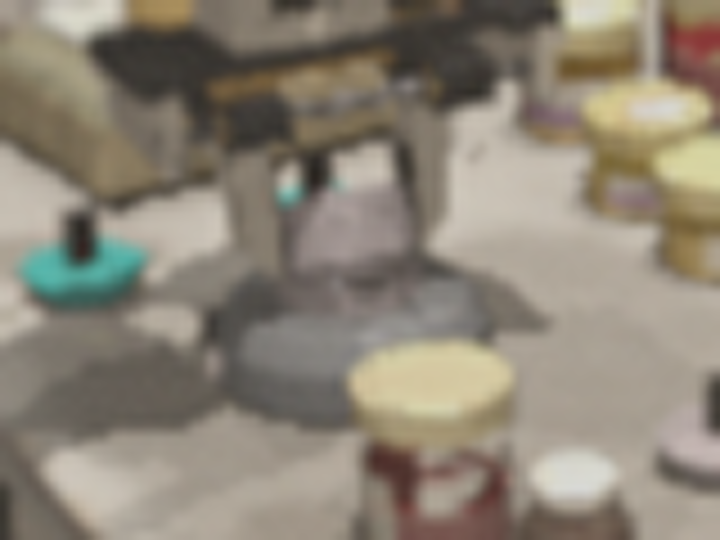

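Emit:
jog_arm(
  deltas=[-0.01,0,0.02,0,0,0,-0.01,0,0.03,0,0,0,-0.01,0,0.03,0,0,0,-0.01,0,0.03,0,0,0,-0.01,0,0.03,0,0,0],
  newtons=3,
)

```text
time: 9.52
tool_pos: [0.4773, 0.3345, 0.0674]
tool_rot: [3.136, -0.002, 1.571]
contact_force: [4.6, 1.2, 3.5]
opening: 0.06
```

Emit:
jog_arm(
  deltas=[0,0,-0.02,0,0,0,0,0,-0.04,0,0,0,0,0,-0.05,0,0,0,0,0,-0.05,0,0,0,0,0,-0.05,0,0,0],
)

```text
time: 9.93
tool_pos: [0.4776, 0.3345, 0.0629]
tool_rot: [3.136, -0.002, 1.571]
contact_force: [5.3, 0.9, 7.6]
opening: 0.0605
```

Emit:
jog_arm(
  deltas=[0.02,0,0,0,0,0,0.02,0,-0.01,0,0,0,0.02,0,-0.02,0,0,0,0.02,0,-0.02,0,0,0,0.02,0,-0.02,0,0,0],
)

```text
time: 10.35
tool_pos: [0.4781, 0.3345, 0.0625]
tool_rot: [3.138, -0.002, 1.571]
contact_force: [-5.0, -1.8, 22.7]
opening: 0.0596
```

Emit:
jog_arm(
  deltas=[0,0,0,0,0,0,0,0,0,0,0,0,0,0,0,0,0,0,0,0,0,0,0,0,0,0,0,0,0,0],
  claw=0.9,
)

```text
time: 10.77
tool_pos: [0.4778, 0.3346, 0.0624]
tool_rot: [3.138, -0.002, 1.571]
contact_force: [-6.0, -1.1, 21.9]
opening: 0.0603
```

Emit:
jog_arm(
  deltas=[0,0,0.2,0,0,0,0,0,0.4,0,0,0,0,0,0.6,0,0,0,0,0,0.8,0,0,0,0,0,1,0,0,0],
)

```text
time: 11.18
tool_pos: [0.4766, 0.3335, 0.1598]
tool_rot: [-3.14, 0.001, 1.571]
contact_force: [0.0, -0.2, -0.4]
opening: 0.0826
```

Emit:
jog_arm(
  deltas=[0,-0.2,0,0,0,0,0,-0.4,0,0,0,0,0,-0.6,0,0,0,0,0,-0.8,0,0,0,0,0.1,-1,0,0,0,0],
)

```text
time: 11.6
tool_pos: [0.4852, 0.2329, 0.1589]
tool_rot: [-3.139, 0.001, 1.572]
contact_force: [-0.4, 0.8, -0.6]
opening: 0.0823
```

Emit:
jog_arm(
  deltas=[0.04,-0.2,0,0,0,0,0.08,-0.4,0,0,0,0,0.12,-0.6,0,0,0,0,0.16,-0.8,0,0,0,0,0.2,-1,0,0,0,0],
)

```text
time: 12.02
tool_pos: [0.5067, 0.1327, 0.1589]
tool_rot: [-3.14, 0.0, 1.571]
contact_force: [0.7, 0.5, 0.3]
opening: 0.0826
```

```bash
cat > v.py <<'E'
import sys
from h import *
tag=sys.argv[1];zt=float(sys.argv[2]);T=snap('top','t'+tag);S=snap('side','s'+tag)
xy=(.4775,.333)
print('rim fits at z',zt,'top',fit('top',T,xy,zt,.03,.008),'side',fit('side',S,xy,zt,.03,.008))
def draw(n,im,box,f):
    o=cv2.resize(im[box[1]:box[3],box[0]:box[2],::-1],None,fx=f,fy=f,interpolation=cv2.INTER_CUBIC)
    q=np.array([proj(n,[xy[0]+.03*np.cos(a),xy[1]+.03*np.sin(a),zt]) for a in np.linspace(0,6.3,40)])
    for u,v in q: cv2.circle(o,(int((u-box[0]+.5)*f),int((v-box[1]+.5)*f)),1,(0,0,255),-1)
    return o
u,v=proj('side',[*xy,zt]).astype(int);a=draw('side',S,(u-32,v-28,u+32,v+32),6)
u,v=proj('top',[*xy,zt]).astype(int);b=draw('top',T,(u-32,v-30,u+32,v+30),6)
cv2.imwrite(f'pics/v{tag}.png',np.hstack([a,b]))
o=robot.observe();print(o['tool_pos'].round(4),o['contact_force'].round(1),o['time'])
E
python3 v.py 4 .082
```

```text
rim fits at z 0.082 top (array([0.481 , 0.3404]), np.float64(44.9)) side (array([0.4801, 0.3289]), np.float64(28.7))
[0.5072 0.1314 0.159 ] [0.  0.6 1. ] 12.1167
```

View pics/v4.png

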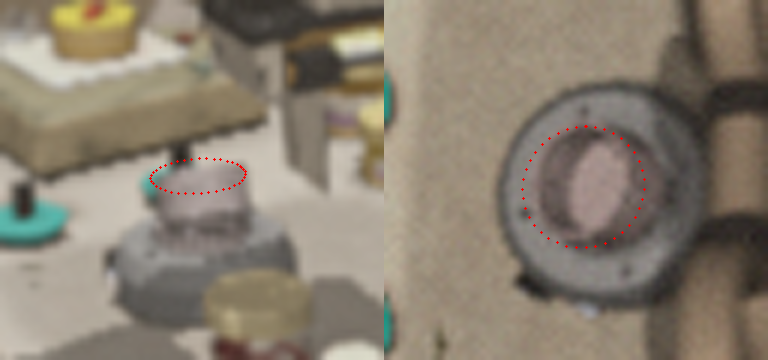

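The pan may not be fully seated, and the arm's shadow hides it. I move away and look again.

Emit:
jog_arm(
  deltas=[0.04,-0.2,0,0,0,0,0.08,-0.4,0,0,0,0,0.12,-0.6,0,0,0,0,0.16,-0.8,0,0,0,0,0.2,-1,0,0,0,0],
  claw=1,
)

```text
time: 12.53
tool_pos: [0.5267, 0.0339, 0.1592]
tool_rot: [-3.141, -0.0, 1.571]
contact_force: [-0.1, 0.5, -0.3]
opening: 0.0919
```

Emit:
jog_arm(
  deltas=[0.04,-0.2,0,0,0,0,0.08,-0.4,0,0,0,0,0.12,-0.6,0,0,0,0,0.16,-0.8,0,0,0,0,0.2,-1,0,0,0,0],
)

```text
time: 12.95
tool_pos: [0.5468, -0.0661, 0.1591]
tool_rot: [-3.141, -0.0, 1.571]
contact_force: [-0.3, -0.1, -0.8]
opening: 0.0917
```

```bash
sed -i "s/xy=(.4775,.333)/xy=(.478,.3275)/" v.py; python3 v.py 5 .082; python3 - <<'E'
from h import *
import numpy as np
S=np.load('pics/s5.npy');T=np.load('pics/t5.npy')
print('base',fit('top',T,(.478,.3275),.04,.06),fit('top',np.load('pics/t3.npy'),(.478,.3275),.04,.06))
E
```

```text
rim fits at z 0.082 top (array([0.4718, 0.3186]), np.float64(47.7)) side (array([0.48  , 0.3286]), np.float64(28.3))
[ 0.5473 -0.0678  0.1591] [ 0.4  1.1 -0.1] 13.05
base (array([0.4783, 0.3279]), np.float64(73.6)) (array([0.4775, 0.3272]), np.float64(48.9))
```

View pics/v5.png

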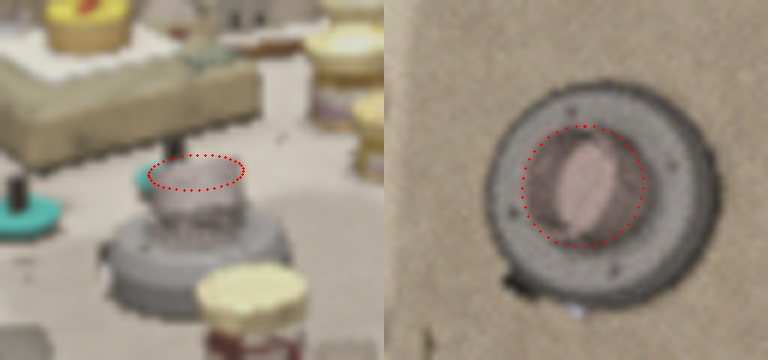

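```bash
python3 - <<'E'
from h import *
out=[]
for n,w,h in(('side',14,13),('top',15,14)):
    im=np.load('pics/%s5.npy'%n[0]);xy=(.478,.3278)
    u,v=proj(n,[*xy,.062]).astype(int);f=13
    o=im[v-h:v+h+1,u-w:u+w+1,::-1].astype(float);o=((o-40)*1.6).clip(0,255).astype(np.uint8)
    o=cv2.resize(o,None,fx=f,fy=f,interpolation=cv2.INTER_CUBIC);raw=o.copy()
    for z,r,c in((.082,.03,(0,0,255)),(.082,.027,(0,160,255)),(.052,.03,(0,255,0)),(.052,.031,(255,0,0)),(.04,.031,(255,0,255))):
        for a in np.linspace(0,6.3,90):
            p=proj(n,[xy[0]+r*np.cos(a),xy[1]+r*np.sin(a),z]);cv2.circle(o,(int((p[0]-u+w+.5)*f),int((p[1]-v+h+.5)*f)),1,c,-1)
    b=np.hstack([raw,o]);out.append(b[:,:] )
W=max(b.shape[1] for b in out);out=[cv2.copyMakeBorder(b,0,0,0,W-b.shape[1],0) for b in out]
o=np.vstack(out);print(o.shape);cv2.imwrite('pics/c5.png',cv2.resize(o,None,fx=.79,fy=.79))
E
```

```text
(728, 806, 3)
```

View pics/c5.png

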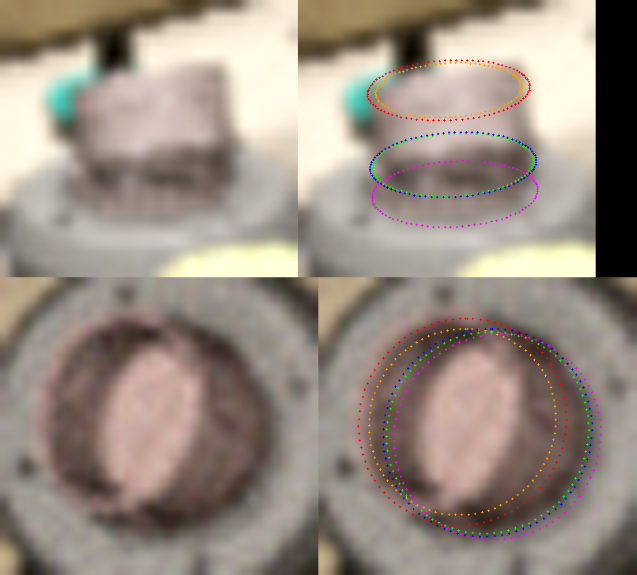

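The enlarged view shows the pan leaning toward +y: its rim is hidden in the side view, and the lit floor is a narrow lens in the top view. I go back with the jaws turned to about 75° so the flat pads square it up, then push it home.

Emit:
jog_arm(
  deltas=[-0.035,0.2,0,0,0,0.042,-0.07,0.4,0,0,0,0.084,-0.105,0.6,0,0,0,0.126,-0.14,0.8,0,0,0,0.168,-0.175,0.985,0,0,0,0.208],
)

```text
time: 13.47
tool_pos: [0.5286, 0.0348, 0.1593]
tool_rot: [-3.141, -0.001, 1.901]
contact_force: [0.5, -0.6, -0.4]
opening: 0.0917
```

Emit:
jog_arm(
  deltas=[-0.035,0.2,0,0,0,0.042,-0.07,0.4,0,0,0,0.084,-0.105,0.6,0,0,0,0.126,-0.14,0.8,0,0,0,0.168,-0.175,0.985,0,0,0,0.208],
)

```text
time: 13.88
tool_pos: [0.5108, 0.1334, 0.1593]
tool_rot: [-3.141, -0.001, 2.228]
contact_force: [0.0, 0.2, -0.2]
opening: 0.0919
```

Emit:
jog_arm(
  deltas=[-0.035,0.2,0,0,0,0.042,-0.07,0.4,0,0,0,0.084,-0.105,0.6,0,0,0,0.126,-0.14,0.8,0,0,0,0.168,-0.175,0.985,0,0,0,0.208],
)

```text
time: 14.3
tool_pos: [0.4931, 0.2318, 0.1593]
tool_rot: [-3.141, -0.001, 2.555]
contact_force: [0.2, -0.9, 0.1]
opening: 0.092
```

Emit:
jog_arm(
  deltas=[-0.035,0.2,0,0,0,0.042,-0.07,0.4,0,0,0,0.084,-0.105,0.6,0,0,0,0.126,-0.14,0.8,0,0,0,0.168,-0.175,0.985,0,0,0,0.208],
)

```text
time: 14.72
tool_pos: [0.4753, 0.3301, 0.1592]
tool_rot: [-3.141, -0.001, 2.882]
contact_force: [0.6, 0.0, -0.0]
opening: 0.0916
```

Emit:
jog_arm(
  deltas=[0,0,-0.2,0,0,0,0,0,-0.4,0,0,0,0,0,-0.6,0,0,0,0,0,-0.75,0,0,0,0,0,-0.86,0,0,0],
)

```text
time: 15.13
tool_pos: [0.475, 0.3286, 0.0717]
tool_rot: [-3.14, -0.003, 2.879]
contact_force: [-0.4, -0.1, 0.5]
opening: 0.092
```

Emit:
jog_arm(
  deltas=[0.03,0,0,0,0,0,0.03,0,0,0,0,0,0.03,0,0,0,0,0,0.03,0,0,0,0,0,0.03,0,0,0,0,0],
  claw=0.4,
  newtons=25,
)

```text
time: 15.55
tool_pos: [0.4809, 0.329, 0.0751]
tool_rot: [3.138, 0.002, 2.877]
contact_force: [0.3, 1.9, 1.4]
opening: 0.064
```

Emit:
jog_arm(
  deltas=[0,0,0,0,0,0,0,0,0,0,0,0,0,0,0,0,0,0,0,0,0,0,0,0,0,0,0,0,0,0],
)

```text
time: 15.97
tool_pos: [0.4808, 0.3289, 0.0748]
tool_rot: [3.139, 0.002, 2.878]
contact_force: [0.2, 4.2, 5.9]
opening: 0.0639
```

Emit:
jog_arm(
  deltas=[0,0,0.05,0,0,0,0,0,0.1,0,0,0,0,0,0.15,0,0,0,0,0,0.15,0,0,0,0,0,0.15,0,0,0],
)

```text
time: 16.38
tool_pos: [0.4798, 0.3278, 0.0888]
tool_rot: [-3.141, -0.0, 2.878]
contact_force: [0.3, 0.3, -2.3]
opening: 0.0643
```

```bash
python3 v.py 6 .097
```

```text
rim fits at z 0.097 top (array([0.4876, 0.3433]), np.float64(44.0)) side (array([0.469, 0.307]), np.float64(33.0))
[0.4797 0.3277 0.0885] [-0.1  0.3 -1.8] 16.4833
```

View pics/v6.png

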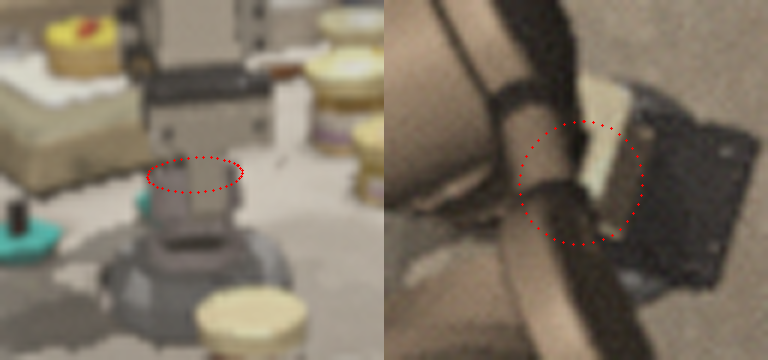

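The opening reads 64 mm, so the pan is held askew. I take it back to its free starting spot, let it stand flat on the bench, and regrip it.

Emit:
jog_arm(
  deltas=[0,0,0.2,0,0,0,0,0,0.4,0,0,0,0,0,0.55,0,0,0,0,-0.15,0.6,0,0,0,0,-0.35,0.6,0,0,0],
)

```text
time: 16.9
tool_pos: [0.4803, 0.2934, 0.1498]
tool_rot: [3.14, 0.002, 2.88]
contact_force: [0.6, -0.7, -2.2]
opening: 0.0638
```

Emit:
jog_arm(
  deltas=[-0.02,-0.2,0,0,0,-0.05,-0.04,-0.4,0,0,0,-0.1,-0.06,-0.6,0,0,0,-0.15,-0.08,-0.8,0,0,0,-0.2,-0.1,-1,0,0,0,-0.25],
)

```text
time: 17.32
tool_pos: [0.4689, 0.1912, 0.1479]
tool_rot: [-3.14, -0.001, 2.481]
contact_force: [1.0, 0.1, -1.0]
opening: 0.0638
```

Emit:
jog_arm(
  deltas=[-0.02,-0.2,0,0,0,-0.05,-0.04,-0.4,0,0,0,-0.1,-0.06,-0.6,0,0,0,-0.15,-0.08,-0.8,0,0,0,-0.2,-0.1,-1,0,0,0,-0.25],
)

```text
time: 17.73
tool_pos: [0.4588, 0.0914, 0.1481]
tool_rot: [-3.14, -0.0, 2.088]
contact_force: [-0.0, 0.2, -2.1]
opening: 0.0643
```

Emit:
jog_arm(
  deltas=[-0.02,-0.2,0,0,0,-0.06,-0.04,-0.4,0,0,0,-0.12,-0.06,-0.6,0,0,0,-0.18,-0.08,-0.8,0,0,0,-0.24,-0.1,-1,0,0,0,-0.3],
)

```text
time: 18.15
tool_pos: [0.4487, -0.0084, 0.1481]
tool_rot: [-3.14, -0.0, 1.616]
contact_force: [0.4, 0.2, -1.8]
opening: 0.0641
```

Emit:
jog_arm(
  deltas=[0,-0.2,0,0,0,-0.032,-0.06,-0.4,-0.2,0,0,-0.032,-0.06,-0.5,-0.4,0,0,-0.032,-0.06,-0.5,-0.6,0,0,-0.032,-0.06,-0.5,-0.8,0,0,-0.032],
)

```text
time: 18.57
tool_pos: [0.4428, -0.0582, 0.0676]
tool_rot: [-3.141, 0.0, 1.569]
contact_force: [-0.3, 0.4, -2.9]
opening: 0.064
```

```bash
python3 - <<'E'
from h import *
snap('side','s7',(215,180,305,250),8)
print(robot.observe()['tool_pos'],robot.observe()['opening'])
E
```

```text
[ 0.44076192 -0.05725414  0.06444351] 0.06384082891991297
```

View pics/s7.png

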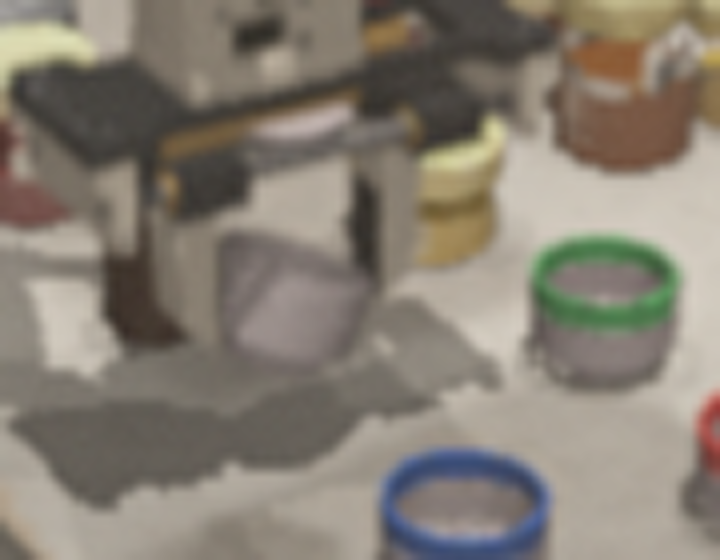

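The pan is clearly tilted in the grip, with its lower edge at crop (285,365). I lower it gently with a light grip so the bench turns it upright.

Emit:
jog_arm(
  deltas=[0,0,-0.06,0,0,0,0,0,-0.12,0,0,0,0,0,-0.18,0,0,0,0,0,-0.22,0,0,0,0,0,-0.25,0,0,0],
  newtons=12,
)

```text
time: 19.03
tool_pos: [0.4441, -0.0569, 0.0438]
tool_rot: [3.141, 0.0, 1.571]
contact_force: [-0.3, -0.2, -1.4]
opening: 0.0642
```

Emit:
jog_arm(
  deltas=[0,0,-0.03,0,0,0,0,0,-0.06,0,0,0,0,0,-0.08,0,0,0,0,0,-0.08,0,0,0,0,0,-0.08,0,0,0],
  newtons=6,
)

```text
time: 19.45
tool_pos: [0.4439, -0.0569, 0.0357]
tool_rot: [3.142, 0.0, 1.571]
contact_force: [0.6, -0.3, -2.0]
opening: 0.065
```

Emit:
jog_arm(
  deltas=[0,0,-0.03,0,0,0,0,0,-0.06,0,0,0,0,0,-0.08,0,0,0,0,0,-0.08,0,0,0,0,0,-0.08,0,0,0],
  newtons=5,
)

```text
time: 19.87
tool_pos: [0.4441, -0.057, 0.0276]
tool_rot: [3.141, 0.0, 1.571]
contact_force: [-0.2, -0.2, -1.2]
opening: 0.0639
```

Emit:
jog_arm(
  deltas=[0,0,-0.03,0,0,0,0,0,-0.06,0,0,0,0,0,-0.08,0,0,0,0,0,-0.08,0,0,0,0,0,-0.08,0,0,0],
  newtons=4,
)

```text
time: 20.28
tool_pos: [0.4442, -0.057, 0.0195]
tool_rot: [3.141, 0.0, 1.571]
contact_force: [-0.3, 0.5, -1.9]
opening: 0.0607
```

Emit:
jog_arm(
  deltas=[0,0,0,0,0,0,0,0,0,0,0,0,0,0,0,0,0,0,0,0,0,0,0,0,0,0,0,0,0,0],
  claw=1,
)

```text
time: 20.7
tool_pos: [0.4441, -0.057, 0.0198]
tool_rot: [3.141, 0.0, 1.571]
contact_force: [0.3, -1.1, -0.1]
opening: 0.0886
```

Emit:
jog_arm(
  deltas=[0,0,0,0,0,0,0,0,0,0,0,0,0,0,0,0,0,0,0,0,0,0,0,0,0,0,0,0,0,0],
)

```text
time: 21.12
tool_pos: [0.4439, -0.057, 0.0198]
tool_rot: [3.141, 0.0, 1.571]
contact_force: [-0.2, 1.2, -0.1]
opening: 0.0916
```

Emit:
jog_arm(
  deltas=[0,0,0.2,0,0,0,0,0,0.4,0,0,0,0,0,0.6,0,0,0,0,0,0.8,0,0,0,0,0,1,0,0,0],
)

```text
time: 21.53
tool_pos: [0.4437, -0.0569, 0.1207]
tool_rot: [-3.141, -0.0, 1.571]
contact_force: [0.4, 0.5, 0.2]
opening: 0.0919
```

Emit:
jog_arm(
  deltas=[0.1,0.2,0.1,0,0,0,0.2,0.4,0.1,0,0,0,0.3,0.6,0.1,0,0,0,0.4,0.8,0.1,0,0,0,0.5,1,0.1,0,0,0],
)

```text
time: 21.95
tool_pos: [0.4942, 0.044, 0.1299]
tool_rot: [3.141, 0.0, 1.571]
contact_force: [0.4, 0.3, 0.1]
opening: 0.0919
```

Emit:
jog_arm(
  deltas=[0.1,0.2,0,0,0,0,0.2,0.4,0,0,0,0,0.3,0.6,0,0,0,0,0.4,0.8,0,0,0,0,0.5,1,0,0,0,0],
)

```text
time: 22.37
tool_pos: [0.5441, 0.1441, 0.1296]
tool_rot: [-3.141, 0.0, 1.571]
contact_force: [0.1, -0.2, 0.8]
opening: 0.0922
```

```bash
python3 - <<'E'
from h import *
T=snap('top','t8');S=snap('side','s8')
L=[('pan',(.444,-.058)),('red',(.572,-.188)),('green',(.581,-.063)),('blue',(.449,-.169))]
for n,xy in L: print(n,[fit(c,i,xy,.04,r,.008) for c,i in(('top',T),('side',S)) for r in(.03,.027)])
a=cv2.resize(S[190:265,225:330,::-1],None,fx=4.5,fy=4.5,interpolation=cv2.INTER_CUBIC)
b=cv2.resize(T[165:235,155:360,::-1],None,fx=3.8,fy=3.8,interpolation=cv2.INTER_CUBIC)
H=np.zeros((a.shape[0]+b.shape[0],max(a.shape[1],b.shape[1]),3),np.uint8);H[:a.shape[0],:a.shape[1]]=a;H[a.shape[0]:,:b.shape[1]]=b
cv2.imwrite('pics/c8.png',H);print(H.shape)
E
```

```text
pan [(array([ 0.4428, -0.055 ]), np.float64(64.5)), (array([ 0.4437, -0.0568]), np.float64(76.8)), (array([ 0.4407, -0.061 ]), np.float64(40.4)), (array([ 0.4407, -0.0599]), np.float64(44.0))]
red [(array([ 0.573 , -0.1898]), np.float64(76.1)), (array([ 0.5725, -0.1885]), np.float64(73.0)), (array([ 0.5699, -0.1903]), np.float64(66.4)), (array([ 0.5708, -0.1885]), np.float64(64.8))]
green [(array([ 0.5811, -0.0619]), np.float64(74.1)), (array([ 0.588 , -0.0648]), np.float64(75.3)), (array([ 0.5832, -0.067 ]), np.float64(63.7)), (array([ 0.5832, -0.0642]), np.float64(61.0))]
blue [(array([ 0.4504, -0.1699]), np.float64(76.1)), (array([ 0.4505, -0.1698]), np.float64(75.1)), (array([ 0.4494, -0.1704]), np.float64(72.8)), (array([ 0.4485, -0.1698]), np.float64(70.3))]
(604, 779, 3)
```

View pics/c8.png

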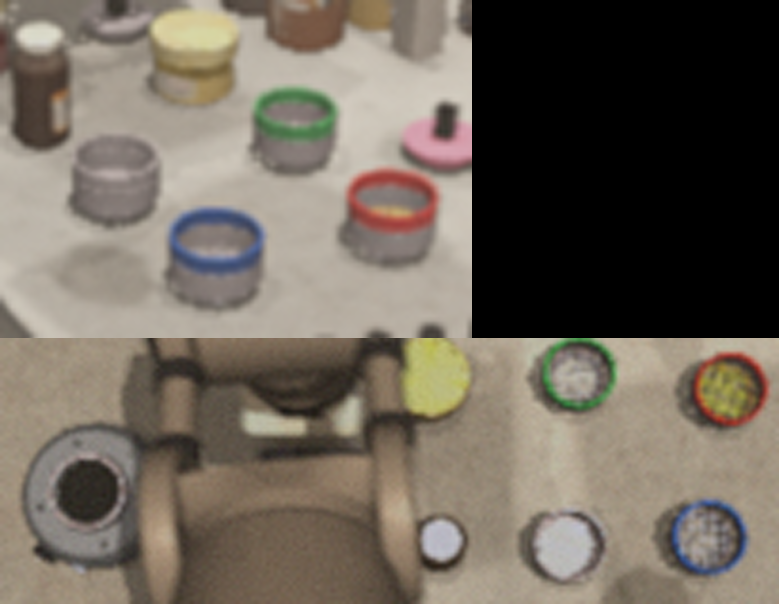

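The pan stands upright again at about (0.443, −0.058), and all the neighbours are untouched. It probably swung about the free jaw axis during the y travel. From now on I use a firmer grip and turn the jaws along y before travelling.

Emit:
jog_arm(
  deltas=[-0.1,-0.2,0,0,0,0,-0.2,-0.4,0,0,0,0,-0.3,-0.6,0,0,0,0,-0.4,-0.8,0,0,0,0,-0.5,-1,0,0,0,0],
)

```text
time: 22.88
tool_pos: [0.4927, 0.0418, 0.1296]
tool_rot: [-3.141, 0.0, 1.571]
contact_force: [-0.0, -0.5, 0.6]
opening: 0.0919
```

Emit:
jog_arm(
  deltas=[-0.1,-0.2,0,0,0,0,-0.2,-0.4,0,0,0,0,-0.3,-0.6,0,0,0,0,-0.4,-0.8,0,0,0,0,-0.51,-1,0,0,0,0],
)

```text
time: 23.3
tool_pos: [0.4418, -0.0582, 0.1297]
tool_rot: [-3.141, 0.0, 1.571]
contact_force: [0.1, -0.6, -0.1]
opening: 0.0915
```

Emit:
jog_arm(
  deltas=[0,-0.01,-0.2,0,0,0,0,-0.01,-0.4,0,0,0,0,-0.01,-0.6,0,0,0,0,-0.01,-0.8,0,0,0,0,-0.01,-1,0,0,0],
)

```text
time: 23.72
tool_pos: [0.4423, -0.0585, 0.029]
tool_rot: [3.141, 0.0, 1.57]
contact_force: [0.1, -0.1, -0.2]
opening: 0.0921
```

Emit:
jog_arm(
  deltas=[0,0,-0.03,0,0,0,0,0,-0.06,0,0,0,0,0,-0.06,0,0,0,0,0,-0.06,0,0,0,0,0,-0.06,0,0,0],
)

```text
time: 24.13
tool_pos: [0.4435, -0.0582, 0.0247]
tool_rot: [3.14, 0.001, 1.571]
contact_force: [-0.0, 0.3, 0.5]
opening: 0.092
```

Emit:
jog_arm(
  deltas=[0,0,0,0,0,0,0,0,0,0,0,0,0,0,0,0,0,0,0,0,0,0,0,0,0,0,0,0,0,0],
  claw=0.4,
  newtons=45,
)

```text
time: 24.55
tool_pos: [0.443, -0.058, 0.0239]
tool_rot: [3.141, 0.0, 1.571]
contact_force: [0.7, 0.0, 0.4]
opening: 0.0632
```

Emit:
jog_arm(
  deltas=[0,0,0,0,0,0,0,0,0,0,0,0,0,0,0,0,0,0,0,0,0,0,0,0,0,0,0,0,0,0],
)

```text
time: 24.97
tool_pos: [0.443, -0.058, 0.0238]
tool_rot: [3.141, 0.0, 1.571]
contact_force: [-0.3, 0.8, 2.4]
opening: 0.0579
```

Emit:
jog_arm(
  deltas=[0,0,0.1,0,0,0,0,0,0.3,0,0,0,0,0,0.6,0,0,0,0,0,0.85,0,0,0,0,0,1,0,0,0.02],
)

```text
time: 25.38
tool_pos: [0.4435, -0.0581, 0.1258]
tool_rot: [3.139, 0.001, 1.602]
contact_force: [0.6, -0.3, -1.4]
opening: 0.0581
```

Emit:
jog_arm(
  deltas=[0,0,0,0,0,0.06,0,0,0,0,0,0.12,0,0,0,0,0,0.19,0,0,0,0,0,0.26,0,0,0,0,0,0.33],
)

```text
time: 25.8
tool_pos: [0.4425, -0.0578, 0.1234]
tool_rot: [-3.141, -0.001, 2.126]
contact_force: [0.2, -0.0, -1.7]
opening: 0.0579
```

Emit:
jog_arm(
  deltas=[0,0,0,0,0,0.07,0,0,0,0,0,0.14,0,0,0,0,0,0.21,0,0,0,0,0,0.28,0,0,0,0,0,0.35],
)

```text
time: 26.22
tool_pos: [0.4425, -0.0579, 0.1233]
tool_rot: [-3.142, -0.001, 2.676]
contact_force: [0.2, 0.4, -1.7]
opening: 0.0579
```

Emit:
jog_arm(
  deltas=[0,0.02,0,0,0,0.07,0,0.07,0,0,0,0.14,0.01,0.15,0,0,0,0.21,0.02,0.26,0,0,0,0.26,0.03,0.4,0,0,0,0.3],
)

```text
time: 26.63
tool_pos: [0.4457, -0.0179, 0.1234]
tool_rot: [3.141, -0.001, -3.138]
contact_force: [0.4, 0.1, -2.3]
opening: 0.0579
```

Emit:
jog_arm(
  deltas=[0.02,0.15,0,0,0,0,0.04,0.32,0,0,0,0,0.06,0.5,0,0,0,0,0.08,0.68,0,0,0,0,0.1,0.86,0,0,0,0],
)

```text
time: 27.05
tool_pos: [0.4555, 0.0689, 0.1233]
tool_rot: [3.141, -0.001, 3.141]
contact_force: [0.3, -0.1, -1.7]
opening: 0.0582
```

Emit:
jog_arm(
  deltas=[0.02,0.19,0,0,0,0,0.04,0.39,0,0,0,0,0.06,0.59,0,0,0,0,0.08,0.79,0,0,0,0,0.1,0.99,0,0,0,0],
)

```text
time: 27.47
tool_pos: [0.4655, 0.168, 0.1233]
tool_rot: [-3.141, -0.001, -3.142]
contact_force: [0.2, -1.0, -1.0]
opening: 0.0585
```

Emit:
jog_arm(
  deltas=[0.02,0.2,0,0,0,0,0.04,0.4,0,0,0,0,0.06,0.6,0,0,0,0,0.08,0.8,0,0,0,0,0.1,1,0,0,0,0],
)

```text
time: 27.88
tool_pos: [0.4755, 0.2679, 0.1231]
tool_rot: [-3.141, -0.001, -3.142]
contact_force: [-0.3, 0.3, -2.4]
opening: 0.0582
```

Emit:
jog_arm(
  deltas=[0.01,0.18,0,0,0,0,0.02,0.33,0,0,0,0,0.02,0.45,0,0,0,0,0.02,0.55,0,0,0,0,0.02,0.61,0,0,0,0],
)

```text
time: 28.3
tool_pos: [0.4776, 0.3289, 0.1233]
tool_rot: [-3.141, -0.001, -3.141]
contact_force: [-0.5, -0.0, -0.6]
opening: 0.0583
```

Emit:
jog_arm(
  deltas=[0,-0.01,-0.08,0,0,0,0,-0.01,-0.18,0,0,0,0,-0.01,-0.28,0,0,0,0,-0.01,-0.38,0,0,0,0,-0.01,-0.44,0,0,0],
)

```text
time: 28.72
tool_pos: [0.4772, 0.326, 0.0776]
tool_rot: [-3.14, -0.003, 3.141]
contact_force: [-0.2, 0.2, -2.6]
opening: 0.0576
```

Emit:
jog_arm(
  deltas=[0,0,-0.01,0,0,0,0,0,-0.02,0,0,0,0,0,-0.03,0,0,0,0,0,-0.04,0,0,0,0,0,-0.05,0,0,0],
)

```text
time: 29.13
tool_pos: [0.4782, 0.3272, 0.0752]
tool_rot: [3.141, 0.001, 3.142]
contact_force: [0.5, 0.1, 2.0]
opening: 0.0582
```

```bash
python3 - <<'E'
from h import *
S=snap('side','s9');T=snap('top','t9')
o=robot.observe();print(o['tool_pos'],o['contact_force'])
u,v=proj('side',[.478,.328,.06]).astype(int)
cv2.imwrite('pics/c9.png',cv2.resize(S[v-25:v+25,u-30:u+31,::-1],None,fx=12,fy=12,interpolation=cv2.INTER_CUBIC))
E
```

```text
[0.47820641 0.32715923 0.07519994] [0.0478281  0.83398954 0.70464829]
```

Emit:
jog_arm(
  deltas=[0,0,-0.01,0,0,0,0,0,-0.02,0,0,0,0,0,-0.03,0,0,0,0,0,-0.03,0,0,0,0,0,-0.03,0,0,0],
)

```text
time: 29.65
tool_pos: [0.479, 0.3281, 0.0726]
tool_rot: [3.139, 0.003, 3.142]
contact_force: [2.3, 4.9, 4.9]
opening: 0.0578
```

The collar's inner-edge fit (0.480, 0.333) agrees with this +y/+x push. My outer-edge fit was biased by the base's lower outline. I shift to (0.480, 0.333).

Emit:
jog_arm(
  deltas=[0,0,0.06,0,0,0,0.01,0.03,0.08,0,0,0,0.02,0.06,0.08,0,0,0,0.02,0.06,0.08,0,0,0,0.02,0.06,0.08,0,0,0],
)

```text
time: 30.07
tool_pos: [0.4795, 0.3329, 0.0792]
tool_rot: [-3.141, -0.001, -3.141]
contact_force: [1.0, -0.3, -1.8]
opening: 0.0581
```

Emit:
jog_arm(
  deltas=[0,0,-0.02,0,0,0,0,0,-0.04,0,0,0,0,0,-0.06,0,0,0,0,0,-0.08,0,0,0,0,0,-0.1,0,0,0],
)

```text
time: 30.48
tool_pos: [0.4798, 0.3329, 0.0694]
tool_rot: [-3.142, -0.0, 3.142]
contact_force: [-0.4, -0.2, -1.4]
opening: 0.0583
```

Emit:
jog_arm(
  deltas=[0,0,-0.01,0,0,0,0,0,-0.02,0,0,0,0,0,-0.03,0,0,0,0,0,-0.03,0,0,0,0,0,-0.03,0,0,0],
)

```text
time: 30.9
tool_pos: [0.4799, 0.333, 0.0668]
tool_rot: [3.142, 0.0, -3.142]
contact_force: [-0.3, 0.4, -1.6]
opening: 0.0583
```

Emit:
jog_arm(
  deltas=[0,0,-0.01,0,0,0,0,0,-0.015,0,0,0,0,0,-0.02,0,0,0,0,0,-0.02,0,0,0,0,0,-0.02,0,0,0],
)

```text
time: 31.32
tool_pos: [0.4801, 0.3331, 0.0658]
tool_rot: [3.141, 0.001, -3.142]
contact_force: [-1.7, -1.0, 6.2]
opening: 0.058
```

```bash
sed -i "s/xy=(.478,.3275)/xy=(.480,.333)/" v.py; python3 v.py 10 .082
```

```text
rim fits at z 0.082 top (array([0.4912, 0.3412]), np.float64(46.1)) side (array([0.4795, 0.3336]), np.float64(31.3))
[0.4801 0.3331 0.0658] [-1.8 -1.7  6.1] 31.4167
```

View pics/v10.png

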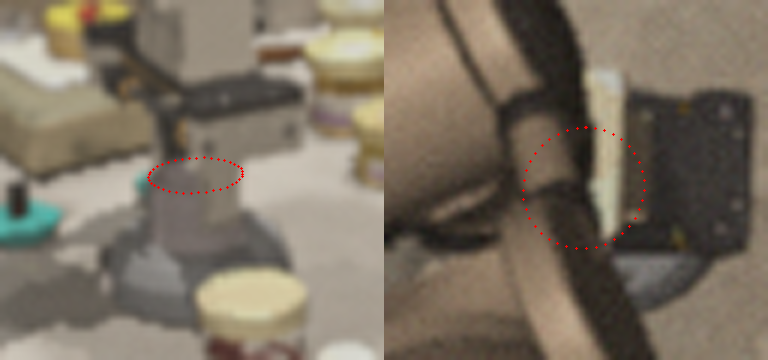

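The pan is seated: it stopped at the expected height with small, balanced forces, and the rim overlay matches. I release it and fetch the red sieve.

Emit:
jog_arm(
  deltas=[0,0,0,0,0,0,0,0,0,0,0,0,0,0,0,0,0,0,0,0,0,0,0,0,0,0,0,0,0,0],
  claw=0.9,
)

```text
time: 31.83
tool_pos: [0.4799, 0.333, 0.0646]
tool_rot: [3.142, -0.0, -3.142]
contact_force: [0.4, -0.9, 0.2]
opening: 0.082
```

Emit:
jog_arm(
  deltas=[0,0,0,0,0,0,0,0,0,0,0,0,0,0,0,0,0,0,0,0,0.05,0,0,0,0,0,0.1,0,0,0],
)

```text
time: 32.25
tool_pos: [0.4797, 0.3329, 0.0749]
tool_rot: [-3.141, -0.001, -3.142]
contact_force: [0.2, -0.3, -1.1]
opening: 0.0827
```

Emit:
jog_arm(
  deltas=[0,0,0.2,0,0,0,0,0,0.4,0,0,0,0,0,0.6,0,0,0,0,0,0.8,0,0,0,0,-0.1,0.85,0,0,0],
)

```text
time: 32.67
tool_pos: [0.4813, 0.3247, 0.1637]
tool_rot: [3.138, 0.006, -3.14]
contact_force: [0.8, -1.0, 0.1]
opening: 0.0827
```

Emit:
jog_arm(
  deltas=[0.04,-0.2,0,0,0,0,0.08,-0.4,0,0,0,0,0.12,-0.6,0,0,0,0,0.16,-0.8,0,0,0,0,0.18,-1,0,0,0,0],
)

```text
time: 33.08
tool_pos: [0.4978, 0.2213, 0.1594]
tool_rot: [-3.141, -0.0, 3.141]
contact_force: [0.3, -0.2, -0.5]
opening: 0.0824
```

Emit:
jog_arm(
  deltas=[0.04,-0.2,0,0,0,0,0.08,-0.4,0,0,0,0,0.12,-0.6,0,0,0,0,0.16,-0.8,0,0,0,0,0.18,-1,0,0,0,0],
)

```text
time: 33.5
tool_pos: [0.5157, 0.1213, 0.1593]
tool_rot: [-3.141, -0.0, 3.141]
contact_force: [0.6, 0.0, 0.2]
opening: 0.0825
```

Emit:
jog_arm(
  deltas=[0.04,-0.2,0,0,0,0,0.08,-0.4,0,0,0,0,0.12,-0.6,0,0,0,0,0.16,-0.8,0,0,0,0,0.18,-1,0,0,0,0],
)

```text
time: 33.92
tool_pos: [0.5336, 0.0214, 0.1594]
tool_rot: [-3.142, -0.0, 3.141]
contact_force: [-0.4, -1.2, 0.3]
opening: 0.0826
```

Emit:
jog_arm(
  deltas=[0.04,-0.2,0,0,0,0,0.08,-0.4,0,0,0,0,0.12,-0.6,0,0,0,0,0.16,-0.8,0,0,0,0,0.18,-1,0,0,0,0],
)

```text
time: 34.33
tool_pos: [0.5515, -0.0785, 0.1593]
tool_rot: [3.142, -0.0, 3.141]
contact_force: [-0.6, 0.2, 0.2]
opening: 0.083
```

Emit:
jog_arm(
  deltas=[0.04,-0.2,0,0,0,0,0.08,-0.4,0,0,0,0,0.12,-0.6,0,0,0,0,0.16,-0.8,0,0,0,0,0.2,-1,0,0,0,0],
)

```text
time: 34.75
tool_pos: [0.5712, -0.1784, 0.1592]
tool_rot: [3.141, -0.001, 3.141]
contact_force: [-0.2, 0.4, 0.5]
opening: 0.0827
```

```bash
cat > w.py <<'E'
import sys
from h import *
# score rim of top piece in both views for height/centre hypotheses
tag,zt=sys.argv[1],float(sys.argv[2]);T=snap('top','t'+tag);S=snap('side','s'+tag)
for z in(zt-.004,zt,zt+.004,zt+.008):
    print(z,[fit(c,i,(.480,.333),z,r,.006) for c,i in(('top',T),('side',S)) for r in(.03,.027)])
o=robot.observe();print(o['tool_pos'].round(4),o['time'],o['opening'])
E
python3 w.py 11 .082
```

```text
0.078 [(array([0.4783, 0.3304]), np.float64(70.9)), (array([0.479 , 0.3331]), np.float64(76.0)), (array([0.4786, 0.3348]), np.float64(32.6)), (array([0.4807, 0.3399]), np.float64(31.0))]
0.082 [(array([0.478 , 0.3294]), np.float64(70.1)), (array([0.4785, 0.3319]), np.float64(76.1)), (array([0.4745, 0.3255]), np.float64(32.7)), (array([0.4768, 0.3305]), np.float64(31.6))]
0.08600000000000001 [(array([0.4776, 0.3285]), np.float64(68.9)), (array([0.478 , 0.3308]), np.float64(76.3)), (array([0.4701, 0.3153]), np.float64(33.0)), (array([0.473 , 0.3212]), np.float64(32.1))]
0.09 [(array([0.4773, 0.3276]), np.float64(67.6)), (array([0.4775, 0.3297]), np.float64(76.4)), (array([0.4919, 0.339 ]), np.float64(24.1)), (array([0.488 , 0.3367]), np.float64(25.5))]
[ 0.5715 -0.1802  0.1591] 34.85 0.08259999592269827
```

The pan's rim fits a level circle well (top-view scores 70 and 76, against 48 when it was tilted). Next, the red sieve.

Emit:
jog_arm(
  deltas=[0,-0.04,-0.1,0,0,0,0,-0.09,-0.3,0,0,0,0,-0.09,-0.5,0,0,0,0,-0.09,-0.7,0,0,0,0,-0.09,-0.9,0,0,0],
  claw=1,
)

```text
time: 35.27
tool_pos: [0.571, -0.185, 0.068]
tool_rot: [3.141, -0.001, -3.141]
contact_force: [0.8, 0.0, -0.5]
opening: 0.0919
```

Emit:
jog_arm(
  deltas=[0,0,-0.15,0,0,0,0,0,-0.3,0,0,0,0,0,-0.4,0,0,0,0,0,-0.46,0,0,0,0,0,-0.46,0,0,0],
)

```text
time: 35.68
tool_pos: [0.5709, -0.1852, 0.0222]
tool_rot: [3.14, -0.002, -3.141]
contact_force: [0.4, -0.6, 0.8]
opening: 0.092
```

Emit:
jog_arm(
  deltas=[0,0,0,0,0,0,0,0,0,0,0,0,0,0,0,0,0,0,0,0,0,0,0,0,0,0,0,0,0,0],
  claw=0.4,
  newtons=45,
)

```text
time: 36.1
tool_pos: [0.5722, -0.1862, 0.0243]
tool_rot: [-3.141, 0.001, -3.142]
contact_force: [-0.7, -1.2, 0.6]
opening: 0.0632
```

Emit:
jog_arm(
  deltas=[0,0,0,0,0,0,0,0,0,0,0,0,0,0,0,0,0,0,0,0,0,0,0,0,0,0,0,0,0,0],
)

```text
time: 36.52
tool_pos: [0.5722, -0.1862, 0.0242]
tool_rot: [-3.141, 0.001, -3.142]
contact_force: [-1.1, -1.7, 5.7]
opening: 0.0585
```

Emit:
jog_arm(
  deltas=[0,0,0.1,0,0,0,0,0,0.3,0,0,0,0,0,0.55,0,0,0,0,0,0.8,0,0,0,0,0,1,0,0,0],
)

```text
time: 36.93
tool_pos: [0.5719, -0.1857, 0.1256]
tool_rot: [3.141, 0.0, -3.141]
contact_force: [1.0, -0.6, -0.8]
opening: 0.0581
```

Emit:
jog_arm(
  deltas=[0,0.03,0.1,0,0,0,0,0.08,0.18,0,0,0,0,0.16,0.24,0,0,0,0,0.28,0.26,0,0,0,0,0.45,0.26,0,0,0],
)

```text
time: 37.35
tool_pos: [0.5716, -0.1402, 0.1492]
tool_rot: [3.141, -0.001, 3.141]
contact_force: [0.4, 1.1, -1.6]
opening: 0.0582
```

Emit:
jog_arm(
  deltas=[-0.02,0.18,0,0,0,0,-0.06,0.37,0,0,0,0,-0.1,0.56,0,0,0,0,-0.15,0.75,0,0,0,0,-0.2,0.95,0,0,0,0],
)

```text
time: 37.77
tool_pos: [0.5507, -0.0438, 0.1484]
tool_rot: [3.141, -0.003, -3.141]
contact_force: [0.1, 0.3, -0.2]
opening: 0.0583
```

Emit:
jog_arm(
  deltas=[-0.04,0.2,0,0,0,0,-0.08,0.4,0,0,0,0,-0.12,0.6,0,0,0,0,-0.16,0.8,0,0,0,0,-0.2,1,0,0,0,0],
)

```text
time: 38.18
tool_pos: [0.5304, 0.0561, 0.1485]
tool_rot: [3.141, -0.003, -3.141]
contact_force: [1.1, -0.7, 0.0]
opening: 0.0584
```

Emit:
jog_arm(
  deltas=[-0.04,0.2,0,0,0,0,-0.08,0.4,0,0,0,0,-0.12,0.6,0,0,0,0,-0.16,0.8,0,0,0,0,-0.2,1,0,0,0,0],
)

```text
time: 38.6
tool_pos: [0.5102, 0.1559, 0.1485]
tool_rot: [-3.142, -0.003, -3.141]
contact_force: [0.6, 0.7, -1.1]
opening: 0.0583
```

Emit:
jog_arm(
  deltas=[-0.04,0.2,0,0,0,0,-0.08,0.4,0,0,0,0,-0.12,0.6,0,0,0,0,-0.16,0.8,0,0,0,0,-0.2,0.98,0,0,0,0],
)

```text
time: 39.02
tool_pos: [0.49, 0.2539, 0.1485]
tool_rot: [-3.141, -0.003, -3.141]
contact_force: [0.6, -0.4, -1.2]
opening: 0.0585
```

Emit:
jog_arm(
  deltas=[-0.03,0.17,0,0,0,0,-0.06,0.33,0,0,0,0,-0.09,0.48,0,0,0,0,-0.11,0.6,0,0,0,0,-0.12,0.68,0,0,0,0],
)

```text
time: 39.43
tool_pos: [0.4784, 0.3216, 0.1487]
tool_rot: [-3.141, -0.002, -3.14]
contact_force: [-0.6, 0.1, -0.5]
opening: 0.0582
```

Emit:
jog_arm(
  deltas=[0,0.05,0,0,0,0,0,0.09,0,0,0,0,0,0.09,0,0,0,0,0,0.09,0,0,0,0,0,0.09,0,0,0,0],
)

```text
time: 39.85
tool_pos: [0.4801, 0.3284, 0.1497]
tool_rot: [-3.141, -0.0, 3.141]
contact_force: [0.5, -0.2, -0.9]
opening: 0.0585
```

Emit:
jog_arm(
  deltas=[0,0.03,-0.1,0,0,0,0,0.045,-0.2,0,0,0,0,0.045,-0.3,0,0,0,0,0.045,-0.34,0,0,0,0,0.045,-0.36,0,0,0],
)

```text
time: 40.27
tool_pos: [0.4792, 0.3331, 0.112]
tool_rot: [-3.14, -0.003, -3.142]
contact_force: [-0.6, -0.2, -1.6]
opening: 0.058
```

Emit:
jog_arm(
  deltas=[0,0,-0.02,0,0,0,0,0,-0.04,0,0,0,0,0,-0.06,0,0,0,0,0,-0.08,0,0,0,0,0,-0.1,0,0,0],
)

```text
time: 40.68
tool_pos: [0.48, 0.3336, 0.1038]
tool_rot: [3.141, 0.001, -3.142]
contact_force: [0.1, 0.7, -0.4]
opening: 0.0584
```

Emit:
jog_arm(
  deltas=[0,0,-0.02,0,0,0,0,0,-0.04,0,0,0,0,0,-0.06,0,0,0,0,0,-0.07,0,0,0,0,0,-0.075,0,0,0],
)

```text
time: 41.1
tool_pos: [0.4799, 0.3335, 0.0962]
tool_rot: [-3.141, -0.0, -3.142]
contact_force: [-1.4, -0.6, 2.2]
opening: 0.0585
```

Emit:
jog_arm(
  deltas=[0,0,-0.01,0,0,0,0,0,-0.02,0,0,0,0,0,-0.02,0,0,0,0,0,-0.02,0,0,0,0,0,-0.02,0,0,0],
)

```text
time: 41.52
tool_pos: [0.48, 0.3335, 0.0961]
tool_rot: [3.141, 0.001, -3.141]
contact_force: [-3.3, -2.6, 12.1]
opening: 0.0584
```

The red sieve stopped at 0.0961 m, against 0.0962 expected, so it is seated. I release it and fetch the green one.

Emit:
jog_arm(
  deltas=[0,0,0,0,0,0,0,0,0,0,0,0,0,0,0,0,0,0,0,0,0,0,0,0,0,0,0,0,0,0],
  claw=0.9,
)

```text
time: 41.93
tool_pos: [0.4799, 0.3335, 0.094]
tool_rot: [-3.142, -0.0, -3.142]
contact_force: [-0.3, 0.4, -0.9]
opening: 0.0818
```

Emit:
jog_arm(
  deltas=[0,0,0.05,0,0,0,0,0,0.2,0,0,0,0,0,0.4,0,0,0,0,0,0.6,0,0,0,0,0,0.75,0,0,0],
)

```text
time: 42.35
tool_pos: [0.4803, 0.3338, 0.1711]
tool_rot: [3.141, 0.001, -3.142]
contact_force: [0.3, 0.2, -0.2]
opening: 0.0827
```

Emit:
jog_arm(
  deltas=[0.04,-0.2,0,0,0,0,0.1,-0.4,0,0,0,0,0.16,-0.6,0,0,0,0,0.22,-0.8,0,0,0,0,0.26,-1,0,0,0,0],
)

```text
time: 42.77
tool_pos: [0.5063, 0.2327, 0.1696]
tool_rot: [3.141, 0.001, -3.141]
contact_force: [0.6, -0.4, -0.2]
opening: 0.0827
```

Emit:
jog_arm(
  deltas=[0.05,-0.2,0,0,0,0,0.1,-0.4,0,0,0,0,0.15,-0.6,0,0,0,0,0.2,-0.8,0,0,0,0,0.26,-1,0,0,0,0],
)

```text
time: 43.18
tool_pos: [0.532, 0.1326, 0.1696]
tool_rot: [3.141, 0.0, -3.142]
contact_force: [1.1, -0.8, 0.4]
opening: 0.0829
```

Emit:
jog_arm(
  deltas=[0.05,-0.2,0,0,0,0,0.1,-0.4,0,0,0,0,0.15,-0.6,0,0,0,0,0.2,-0.8,0,0,0,0,0.25,-1,0,0,0,0],
)

```text
time: 43.6
tool_pos: [0.5571, 0.0325, 0.1696]
tool_rot: [3.141, 0.0, 3.142]
contact_force: [-0.4, -0.5, 0.2]
opening: 0.0827
```

Emit:
jog_arm(
  deltas=[0.05,-0.2,0,0,0,0,0.1,-0.4,0,0,0,0,0.15,-0.6,0,0,0,0,0.2,-0.8,0,0,0,0,0.25,-0.97,0,0,0,0],
  claw=1,
)

```text
time: 44.02
tool_pos: [0.5821, -0.0649, 0.1695]
tool_rot: [-3.141, 0.0, 3.141]
contact_force: [0.8, 0.8, 0.8]
opening: 0.0917
```

```bash
python3 w.py 12 .112
```

```text
0.108 [(array([0.4827, 0.3346]), np.float64(75.1)), (array([0.4854, 0.3338]), np.float64(68.2)), (array([0.4731, 0.3118]), np.float64(36.8)), (array([0.4872, 0.3302]), np.float64(25.6))]
0.112 [(array([0.4821, 0.3337]), np.float64(75.4)), (array([0.4849, 0.3328]), np.float64(69.1)), (array([0.4784, 0.3269]), np.float64(27.3)), (array([0.4889, 0.3281]), np.float64(25.0))]
0.116 [(array([0.4815, 0.3324]), np.float64(75.8)), (array([0.4843, 0.3318]), np.float64(69.8)), (array([0.4751, 0.3169]), np.float64(27.7)), (array([0.4847, 0.3185]), np.float64(25.3))]
0.12 [(array([0.481 , 0.3311]), np.float64(76.1)), (array([0.4837, 0.3309]), np.float64(70.6)), (array([0.4844, 0.312 ]), np.float64(26.4)), (array([0.4753, 0.3019]), np.float64(25.6))]
[ 0.5825 -0.066   0.1694] 44.1167 0.09192975994652569
```

Emit:
jog_arm(
  deltas=[0,0.01,-0.15,0,0,0,0,0.01,-0.35,0,0,0,0,0.01,-0.55,0,0,0,0,0.01,-0.78,0,0,0,0,0.01,-1,0,0,0],
)

```text
time: 44.53
tool_pos: [0.5818, -0.0616, 0.0687]
tool_rot: [3.141, 0.0, -3.141]
contact_force: [-0.2, 0.1, 0.7]
opening: 0.0918
```

Emit:
jog_arm(
  deltas=[0,0,-0.15,0,0,0,0,0,-0.3,0,0,0,0,0,-0.4,0,0,0,0,0,-0.455,0,0,0,0,0,-0.455,0,0,0],
)

```text
time: 44.95
tool_pos: [0.5813, -0.0619, 0.0229]
tool_rot: [3.141, -0.002, -3.141]
contact_force: [-1.1, -0.1, -0.1]
opening: 0.0918
```

Emit:
jog_arm(
  deltas=[0,0,0,0,0,0,0,0,0,0,0,0,0,0,0,0,0,0,0,0,0,0,0,0,0,0,0,0,0,0],
  claw=0.4,
)

```text
time: 45.37
tool_pos: [0.5822, -0.0626, 0.0243]
tool_rot: [-3.141, 0.001, 3.141]
contact_force: [-0.4, -0.6, -0.2]
opening: 0.0631
```

Emit:
jog_arm(
  deltas=[0,0,0,0,0,0,0,0,0,0,0,0,0,0,0,0,0,0,0,0,0,0,0,0,0,0,0,0,0,0],
)

```text
time: 45.78
tool_pos: [0.5822, -0.0626, 0.0241]
tool_rot: [-3.141, 0.001, -3.142]
contact_force: [-1.0, -0.5, 3.9]
opening: 0.0582
```

Emit:
jog_arm(
  deltas=[0,0,0.1,0,0,0,0,0,0.3,0,0,0,0,0,0.55,0,0,0,0,0,0.8,0,0,0,0,0,1,0,0,0],
)

```text
time: 46.2
tool_pos: [0.5819, -0.0623, 0.1257]
tool_rot: [3.141, 0.0, 3.142]
contact_force: [0.7, -0.0, -1.2]
opening: 0.0582
```

Emit:
jog_arm(
  deltas=[0,0.02,0.18,0,0,0,0,0.06,0.33,0,0,0,-0.02,0.13,0.43,0,0,0,-0.04,0.25,0.48,0,0,0,-0.08,0.4,0.5,0,0,0],
)

```text
time: 46.62
tool_pos: [0.5738, -0.0218, 0.1742]
tool_rot: [3.142, 0.001, 3.141]
contact_force: [0.5, 0.4, -1.3]
opening: 0.0582
```

Emit:
jog_arm(
  deltas=[-0.04,0.17,0,0,0,0,-0.09,0.35,0,0,0,0,-0.14,0.54,0,0,0,0,-0.19,0.73,0,0,0,0,-0.24,0.92,0,0,0,0],
)

```text
time: 47.03
tool_pos: [0.5482, 0.0718, 0.1726]
tool_rot: [3.141, -0.003, -3.141]
contact_force: [-0.6, -0.8, -1.2]
opening: 0.0581
```

Emit:
jog_arm(
  deltas=[-0.05,0.2,0,0,0,0,-0.1,0.4,0,0,0,0,-0.15,0.6,0,0,0,0,-0.2,0.8,0,0,0,0,-0.26,1,0,0,0,0],
)

```text
time: 47.45
tool_pos: [0.5221, 0.1716, 0.1726]
tool_rot: [-3.142, -0.003, -3.141]
contact_force: [-0.4, 0.2, -1.2]
opening: 0.058
```

Emit:
jog_arm(
  deltas=[-0.05,0.2,0,0,0,0,-0.1,0.4,0,0,0,0,-0.15,0.6,0,0,0,0,-0.2,0.8,0,0,0,0,-0.26,0.98,0,0,0,0],
)

```text
time: 47.87
tool_pos: [0.4959, 0.2696, 0.1725]
tool_rot: [-3.141, -0.003, -3.14]
contact_force: [0.5, -0.4, -0.5]
opening: 0.0583
```

Emit:
jog_arm(
  deltas=[-0.04,0.17,0,0,0,0,-0.08,0.33,0,0,0,0,-0.12,0.47,0,0,0,0,-0.15,0.58,0,0,0,0,-0.18,0.66,0,0,0,0],
)

```text
time: 48.28
tool_pos: [0.4783, 0.3351, 0.1728]
tool_rot: [-3.141, -0.002, -3.14]
contact_force: [0.4, 0.2, -1.3]
opening: 0.0584
```

Emit:
jog_arm(
  deltas=[0,0,-0.05,0,0,0,0,0,-0.12,0,0,0,0,0,-0.2,0,0,0,0,0,-0.26,0,0,0,0,0,-0.3,0,0,0],
)

```text
time: 48.7
tool_pos: [0.4797, 0.3326, 0.1422]
tool_rot: [-3.141, -0.002, 3.141]
contact_force: [0.8, 0.3, -1.3]
opening: 0.0581
```

```bash
python3 -c "
from h import *
o=robot.observe();print(o['tool_pos'],o['contact_force'])"
```

```text
[0.47966621 0.3325711  0.14224504] [ 0.79937973  0.32785501 -1.31073421]
```

Emit:
jog_arm(
  deltas=[0,0.005,-0.02,0,0,0,0,0.005,-0.05,0,0,0,0,0.005,-0.08,0,0,0,0,0.005,-0.1,0,0,0,0,0.005,-0.12,0,0,0],
)

```text
time: 49.12
tool_pos: [0.48, 0.334, 0.1316]
tool_rot: [3.141, 0.0, 3.142]
contact_force: [-0.7, 0.1, -0.6]
opening: 0.0582
```

Emit:
jog_arm(
  deltas=[0,0,-0.01,0,0,0,0,0,-0.02,0,0,0,0,0,-0.03,0,0,0,0,0,-0.04,0,0,0,0,0,-0.05,0,0,0],
)

```text
time: 49.53
tool_pos: [0.48, 0.3341, 0.1268]
tool_rot: [3.141, 0.0, -3.142]
contact_force: [-0.2, -0.4, -1.4]
opening: 0.0581
```

Emit:
jog_arm(
  deltas=[0,0,-0.01,0,0,0,0,0,-0.02,0,0,0,0,0,-0.025,0,0,0,0,0,-0.025,0,0,0,0,0,-0.025,0,0,0],
)

```text
time: 49.95
tool_pos: [0.4801, 0.3341, 0.126]
tool_rot: [3.141, 0.001, -3.141]
contact_force: [-2.8, -1.8, 9.8]
opening: 0.058
```

The green sieve is seated at 0.126 m, as expected. I release it and fetch the blue one.

Emit:
jog_arm(
  deltas=[0,0,0,0,0,0,0,0,0,0,0,0,0,0,0,0,0,0,0,0,0,0,0,0,0,0,0,0,0,0],
  claw=0.9,
)

```text
time: 50.37
tool_pos: [0.4798, 0.334, 0.124]
tool_rot: [-3.141, -0.0, -3.142]
contact_force: [-0.6, 0.7, 0.1]
opening: 0.0817
```

Emit:
jog_arm(
  deltas=[0,0,0.05,0,0,0,0,0,0.2,0,0,0,0,0,0.4,0,0,0,0,0,0.6,0,0,0,0,0,0.75,0,0,0],
)

```text
time: 50.78
tool_pos: [0.4803, 0.3342, 0.2012]
tool_rot: [3.141, 0.001, -3.142]
contact_force: [-0.0, 0.2, 0.7]
opening: 0.0829
```

Emit:
jog_arm(
  deltas=[0,-0.2,0,0,0,0,0,-0.4,0,0,0,0,0,-0.6,0,0,0,0,0,-0.8,0,0,0,0,0,-1,0,0,0,0],
)

```text
time: 51.2
tool_pos: [0.4798, 0.2332, 0.1996]
tool_rot: [3.141, 0.0, -3.141]
contact_force: [0.2, -1.2, 0.4]
opening: 0.0824
```

Emit:
jog_arm(
  deltas=[0,-0.2,0,0,0,0,0,-0.4,0,0,0,0,0,-0.6,0,0,0,0,0,-0.8,0,0,0,0,0,-1,0,0,0,0],
)

```text
time: 51.62
tool_pos: [0.4799, 0.1331, 0.1996]
tool_rot: [3.141, 0.0, -3.142]
contact_force: [-0.3, -0.6, 0.9]
opening: 0.0826
```

Emit:
jog_arm(
  deltas=[-0.02,-0.2,0,0,0,0,-0.04,-0.4,0,0,0,0,-0.06,-0.6,0,0,0,0,-0.08,-0.8,0,0,0,0,-0.1,-1,0,0,0,0],
)

```text
time: 52.03
tool_pos: [0.4698, 0.0331, 0.1996]
tool_rot: [3.142, 0.0, -3.142]
contact_force: [0.0, 0.1, -0.2]
opening: 0.0827
```

Emit:
jog_arm(
  deltas=[-0.02,-0.2,0,0,0,0,-0.04,-0.4,0,0,0,0,-0.06,-0.6,0,0,0,0,-0.08,-0.8,0,0,0,0,-0.1,-1,0,0,0,0],
)

```text
time: 52.45
tool_pos: [0.4598, -0.067, 0.1996]
tool_rot: [-3.142, 0.0, -3.142]
contact_force: [0.6, 0.2, 0.4]
opening: 0.0826
```

Emit:
jog_arm(
  deltas=[-0.02,-0.2,0,0,0,0,-0.04,-0.4,0,0,0,0,-0.06,-0.6,0,0,0,0,-0.08,-0.8,0,0,0,0,-0.1,-1,0,0,0,0],
  claw=1,
)

```text
time: 52.87
tool_pos: [0.4498, -0.167, 0.1996]
tool_rot: [-3.141, 0.0, -3.142]
contact_force: [0.6, -0.5, -0.6]
opening: 0.0918
```

```bash
python3 w.py 13 .142 | sed -n '2p;5p'
```

```text
0.142 [(array([0.482 , 0.3336]), np.float64(75.4)), (array([0.4851, 0.3321]), np.float64(76.2)), (array([0.4799, 0.3295]), np.float64(29.4)), (array([0.4808, 0.3323]), np.float64(29.5))]
[ 0.4499 -0.1683  0.1996] 52.9667 0.09170099742805093
```

Emit:
jog_arm(
  deltas=[0,-0.015,-0.15,0,0,0,0,-0.015,-0.35,0,0,0,0,-0.015,-0.55,0,0,0,0,-0.015,-0.78,0,0,0,0,-0.015,-1,0,0,0],
)

```text
time: 53.38
tool_pos: [0.4501, -0.1667, 0.0987]
tool_rot: [3.142, 0.001, -3.141]
contact_force: [0.6, 0.4, 0.4]
opening: 0.0916
```

Emit:
jog_arm(
  deltas=[0,0,-0.2,0,0,0,0,0,-0.4,0,0,0,0,0,-0.6,0,0,0,0,0,-0.7,0,0,0,0,0,-0.755,0,0,0],
)

```text
time: 53.8
tool_pos: [0.4494, -0.1666, 0.0227]
tool_rot: [3.14, -0.002, -3.141]
contact_force: [0.6, -0.1, 0.4]
opening: 0.0918
```

Emit:
jog_arm(
  deltas=[0,0,0,0,0,0,0,0,0,0,0,0,0,0,0,0,0,0,0,0,0,0,0,0,0,0,0,0,0,0],
  claw=0.4,
)

```text
time: 54.22
tool_pos: [0.4504, -0.1677, 0.0245]
tool_rot: [-3.141, 0.001, 3.142]
contact_force: [-0.3, -1.8, 0.5]
opening: 0.063
```

Emit:
jog_arm(
  deltas=[0,0,0,0,0,0,0,0,0,0,0,0,0,0,0,0,0,0,0,0,0,0,0,0,0,0,0,0,0,0],
)

```text
time: 54.63
tool_pos: [0.4504, -0.1677, 0.0244]
tool_rot: [-3.141, 0.001, 3.141]
contact_force: [-0.8, 1.0, 6.6]
opening: 0.0599
```

Emit:
jog_arm(
  deltas=[0,0,0.1,0,0,0,0,0,0.3,0,0,0,0,0,0.55,0,0,0,0,0,0.8,0,0,0,0,0,1,0,0,0],
)

```text
time: 55.05
tool_pos: [0.4498, -0.1675, 0.1258]
tool_rot: [-3.141, 0.001, 3.142]
contact_force: [0.1, -0.4, -1.3]
opening: 0.0597
```

Emit:
jog_arm(
  deltas=[0,0.02,0.22,0,0,0,0,0.06,0.44,0,0,0,0,0.13,0.63,0,0,0,0,0.25,0.75,0,0,0,0,0.4,0.8,0,0,0],
)

```text
time: 55.47
tool_pos: [0.4503, -0.1278, 0.2062]
tool_rot: [-3.14, 0.003, 3.141]
contact_force: [0.6, 0.3, -1.7]
opening: 0.0598
```

Emit:
jog_arm(
  deltas=[0.01,0.17,0,0,0,0,0.03,0.35,0,0,0,0,0.05,0.54,0,0,0,0,0.06,0.73,0,0,0,0,0.07,0.92,0,0,0,0],
)

```text
time: 55.88
tool_pos: [0.4564, -0.0345, 0.2041]
tool_rot: [3.141, -0.0, 3.141]
contact_force: [0.9, -0.0, -1.2]
opening: 0.0595
```

Emit:
jog_arm(
  deltas=[0.01,0.2,0,0,0,0,0.03,0.4,0,0,0,0,0.04,0.6,0,0,0,0,0.05,0.8,0,0,0,0,0.06,1,0,0,0,0],
)

```text
time: 56.3
tool_pos: [0.4624, 0.0655, 0.2041]
tool_rot: [3.142, -0.001, 3.142]
contact_force: [0.3, 0.4, -1.6]
opening: 0.06
```

Emit:
jog_arm(
  deltas=[0.01,0.2,0,0,0,0,0.03,0.4,0,0,0,0,0.04,0.6,0,0,0,0,0.05,0.8,0,0,0,0,0.06,1,0,0,0,0],
)

```text
time: 56.72
tool_pos: [0.4683, 0.1654, 0.204]
tool_rot: [-3.141, -0.001, -3.142]
contact_force: [-0.1, -0.6, -0.5]
opening: 0.06
```

Emit:
jog_arm(
  deltas=[0.01,0.2,0,0,0,0,0.03,0.4,0,0,0,0,0.04,0.6,0,0,0,0,0.05,0.8,0,0,0,0,0.06,1,0,0,0,0],
)

```text
time: 57.13
tool_pos: [0.4744, 0.2653, 0.204]
tool_rot: [-3.141, -0.001, -3.142]
contact_force: [-0.1, -0.1, -0.2]
opening: 0.0596
```

Emit:
jog_arm(
  deltas=[0.01,0.17,0,0,0,0,0.03,0.34,0,0,0,0,0.04,0.49,0,0,0,0,0.045,0.61,0,0,0,0,0.045,0.69,0,0,0,0],
)

```text
time: 57.55
tool_pos: [0.479, 0.3345, 0.2038]
tool_rot: [-3.142, -0.001, -3.141]
contact_force: [-0.4, 0.3, -1.9]
opening: 0.0601
```

Emit:
jog_arm(
  deltas=[0,0,-0.05,0,0,0,0,0,-0.12,0,0,0,0,0,-0.2,0,0,0,0,0,-0.26,0,0,0,0,0,-0.3,0,0,0],
)

```text
time: 57.97
tool_pos: [0.479, 0.3326, 0.1723]
tool_rot: [-3.141, -0.002, 3.141]
contact_force: [-0.7, 0.0, -1.7]
opening: 0.0599
```

Emit:
jog_arm(
  deltas=[0.01,0.005,-0.02,0,0,0,0.01,0.005,-0.05,0,0,0,0.01,0.005,-0.08,0,0,0,0.01,0.005,-0.1,0,0,0,0.01,0.005,-0.12,0,0,0],
)

```text
time: 58.38
tool_pos: [0.4805, 0.334, 0.1616]
tool_rot: [3.141, 0.0, 3.142]
contact_force: [-0.6, -0.0, -1.7]
opening: 0.0598
```

Emit:
jog_arm(
  deltas=[0,0,-0.01,0,0,0,0,0,-0.02,0,0,0,0,0,-0.03,0,0,0,0,0,-0.04,0,0,0,0,0,-0.04,0,0,0],
)

```text
time: 58.8
tool_pos: [0.4803, 0.334, 0.1576]
tool_rot: [3.142, -0.0, -3.142]
contact_force: [0.3, -0.5, -1.9]
opening: 0.0597
```

Emit:
jog_arm(
  deltas=[0,0,-0.01,0,0,0,0,0,-0.02,0,0,0,0,0,-0.025,0,0,0,0,0,-0.025,0,0,0,0,0,-0.025,0,0,0],
)

```text
time: 59.22
tool_pos: [0.4807, 0.3341, 0.1564]
tool_rot: [3.141, 0.001, -3.141]
contact_force: [-1.4, -1.2, 5.1]
opening: 0.0597
```

The blue sieve is at 0.1564 m, as expected. I ease the grip and release, then move toward the lid.

Emit:
jog_arm(
  deltas=[0,0,0,0,0,0,0,0,0,0,0,0,0,0,0,0,0,0,0,0,0,0,0,0,0,0,0,0,0,0],
  newtons=5,
)

```text
time: 59.63
tool_pos: [0.4809, 0.3343, 0.1562]
tool_rot: [3.141, 0.002, -3.142]
contact_force: [-0.8, 0.5, 6.8]
opening: 0.0606
```

Emit:
jog_arm(
  deltas=[0,0,0,0,0,0,0,0,0,0,0,0,0,0,0,0,0,0,0,0,0,0,0,0,0,0,0,0,0,0],
  claw=0.9,
  newtons=45,
)

```text
time: 60.05
tool_pos: [0.4803, 0.334, 0.155]
tool_rot: [-3.141, -0.0, -3.142]
contact_force: [-0.0, -0.7, -0.1]
opening: 0.0822
```

Emit:
jog_arm(
  deltas=[0,0,0.05,0,0,0,0,0,0.2,0,0,0,0,0,0.4,0,0,0,0,0,0.6,0,0,0,0,0,0.8,0,0,0],
)

```text
time: 60.47
tool_pos: [0.4803, 0.334, 0.2364]
tool_rot: [3.142, -0.0, -3.142]
contact_force: [0.6, 0.5, 0.3]
opening: 0.0826
```

Emit:
jog_arm(
  deltas=[0.1,-0.2,0,0,0,0,0.2,-0.4,0,0,0,0,0.3,-0.6,0,0,0,0,0.4,-0.8,0,0,0,0,0.5,-1,0,0,0,0],
)

```text
time: 60.88
tool_pos: [0.5308, 0.2332, 0.2357]
tool_rot: [3.141, 0.0, -3.141]
contact_force: [0.2, 0.0, -0.3]
opening: 0.0825
```

Emit:
jog_arm(
  deltas=[0,-0.2,0,0,0,0,0,-0.4,0,0,0,0,0,-0.6,0,0,0,0,0,-0.8,0,0,0,0,0,-1,0,0,0,0],
  claw=0.55,
)

```text
time: 61.3
tool_pos: [0.5303, 0.1331, 0.2356]
tool_rot: [3.141, 0.0, -3.142]
contact_force: [0.4, -0.2, -0.5]
opening: 0.0541
```

```bash
python3 w.py 14 .172 | sed -n '2p;5p'; python3 - <<'E'
from h import *
T=np.load('pics/t13.npy');S=np.load('pics/s14.npy');S2=np.load('pics/s13.npy')
for z,r,xy in((.015,.03,(.572,.17)),(.04,.009,(.572,.17))):print(z,fit('top',T,xy,z,r,.008),fit('side',S,xy,z,r,.008),fit('side',S2,xy,z,r,.008))
# dark knob blob centroid
for n,im in(('top',T),('side',S2)):
    u,v=proj(n,[.572,.17,.03]).astype(int);g=im[v-9:v+10,u-9:u+10].max(2);m=g<85
    yy,xx=np.nonzero(m);print(n,m.sum(),g.min(),[ray2plane(n,(u-9+xx.mean(),v-9+yy.mean()),z).round(4) for z in((.03,.035) if n=='top' else (.0275,))])
E
```

```text
0.172 [(array([0.481 , 0.3337]), np.float64(78.8)), (array([0.4825, 0.3339]), np.float64(76.7)), (array([0.4759, 0.3235]), np.float64(39.5)), (array([0.4776, 0.3287]), np.float64(36.7))]
[0.5306 0.1317 0.2357] 61.4 0.051321133529967505
0.015 (array([0.5771, 0.1724]), np.float64(50.6)) (array([0.5723, 0.1613]), np.float64(18.4)) (array([0.576 , 0.1673]), np.float64(29.9))
0.04 (array([0.572, 0.17 ]), np.float64(90.0)) (array([0.5713, 0.1644]), np.float64(65.9)) (array([0.5696, 0.1648]), np.float64(70.2))
top 21 47 [array([0.5756, 0.1733, 0.03  ]), array([0.5746, 0.1728, 0.035 ])]
side 16 55 [array([0.5743, 0.1747, 0.0275])]
```

Emit:
jog_arm(
  deltas=[0.1,0.1,-0.2,0,0,0,0.2,0.2,-0.4,0,0,0,0.35,0.3,-0.6,0,0,0,0.45,0.375,-0.8,0,0,0,0.45,0.375,-1,0,0,0],
)

```text
time: 61.82
tool_pos: [0.577, 0.1737, 0.1344]
tool_rot: [3.14, 0.002, -3.141]
contact_force: [-0.9, -0.5, 0.1]
opening: 0.0508
```

Emit:
jog_arm(
  deltas=[0,0,-0.15,0,0,0,0,0,-0.3,0,0,0,0,0,-0.45,0,0,0,0,0,-0.5,0,0,0,0,0,-0.5,0,0,0],
)

```text
time: 62.23
tool_pos: [0.5745, 0.1721, 0.084]
tool_rot: [-3.141, -0.003, -3.141]
contact_force: [0.4, -0.0, -0.5]
opening: 0.0507
```

```bash
python3 - <<'E'
from h import *
S=snap('side','s15');T=snap('top','t15');o=robot.observe();print(o['tool_pos'],o['opening'])
u,v=proj('side',[.575,.172,.05]).astype(int)
o=cv2.resize(S[v-30:v+30,u-40:u+40,::-1],None,fx=9,fy=9,interpolation=cv2.INTER_CUBIC)
for X,c in(([.575,.172,.04],(0,0,255)),([.575,.172,.015],(0,255,0))):
    p=proj('side',X);cv2.circle(o,(int((p[0]-u+40.5)*9),int((p[1]-v+30.5)*9)),3,c,-1)
cv2.imwrite('pics/c15.png',o)
E
```

```text
[0.57577463 0.17204702 0.08588026] 0.05046986691741488
```

View pics/c15.png

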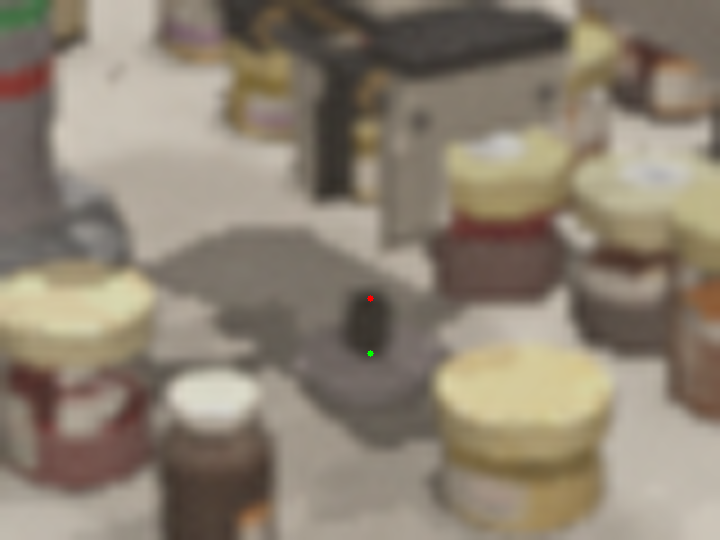

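The knob at crop (370,325) lies right under the projected dots, between the open jaws, so the target is right. I go down and pinch it.

Emit:
jog_arm(
  deltas=[0,0,-0.15,0,0,0,0,0,-0.3,0,0,0,0,0,-0.45,0,0,0,0,0,-0.54,0,0,0,0,0,-0.58,0,0,0],
)

```text
time: 62.75
tool_pos: [0.5753, 0.1716, 0.0269]
tool_rot: [3.142, -0.0, -3.142]
contact_force: [0.1, -0.2, -1.3]
opening: 0.0505
```

Emit:
jog_arm(
  deltas=[0,0,0,0,0,0,0,0,0,0,0,0,0,0,0,0,0,0,0,0,0,0,0,0,0,0,0,0,0,0],
  claw=0.08,
  newtons=40,
)

```text
time: 63.17
tool_pos: [0.5758, 0.1716, 0.028]
tool_rot: [3.141, 0.001, 3.142]
contact_force: [-1.1, 3.4, 1.8]
opening: 0.0216
```

Emit:
jog_arm(
  deltas=[0,0,0,0,0,0,0,0,0,0,0,0,0,0,0,0,0,0,0,0,0,0,0,0,0,0,0,0,0,0],
)

```text
time: 63.58
tool_pos: [0.5758, 0.1718, 0.0279]
tool_rot: [3.141, 0.001, -3.142]
contact_force: [-1.0, 1.3, 5.5]
opening: 0.0168
```

Emit:
jog_arm(
  deltas=[0,0,0.1,0,0,0,0,0,0.3,0,0,0,0,0,0.5,0,0,0,0,0,0.7,0,0,0,0,0,0.9,0,0,0],
)

```text
time: 64.0
tool_pos: [0.575, 0.1713, 0.1182]
tool_rot: [-3.141, -0.001, 3.142]
contact_force: [-0.4, -0.5, -1.6]
opening: 0.0169
```

Emit:
jog_arm(
  deltas=[0,0,0.2,0,0,0,0,0,0.42,0,0,0,-0.02,0.03,0.65,0,0,0,-0.05,0.08,0.85,0,0,0,-0.1,0.17,1,0,0,0],
)

```text
time: 64.42
tool_pos: [0.5657, 0.1878, 0.2194]
tool_rot: [-3.141, 0.002, 3.14]
contact_force: [-0.6, 0.8, -0.6]
opening: 0.0168
```

Emit:
jog_arm(
  deltas=[-0.08,0.13,0.07,0,0,0,-0.17,0.29,0.12,0,0,0,-0.27,0.46,0.15,0,0,0,-0.37,0.63,0.17,0,0,0,-0.47,0.8,0.17,0,0,0],
)

```text
time: 64.83
tool_pos: [0.5172, 0.2696, 0.2342]
tool_rot: [-3.141, -0.001, -3.141]
contact_force: [0.1, -1.1, -1.4]
opening: 0.0169
```

Emit:
jog_arm(
  deltas=[-0.1,0.17,0,0,0,0,-0.19,0.33,0,0,0,0,-0.27,0.47,0,0,0,0,-0.34,0.58,0,0,0,0,-0.383,0.652,0,0,0,0],
)

```text
time: 65.25
tool_pos: [0.4786, 0.335, 0.2337]
tool_rot: [-3.141, -0.001, -3.14]
contact_force: [-0.1, -0.3, -1.0]
opening: 0.0168
```

Emit:
jog_arm(
  deltas=[0,0,-0.05,0,0,0,0,0,-0.12,0,0,0,0,0,-0.19,0,0,0,0,0,-0.24,0,0,0,0,0,-0.26,0,0,0],
)

```text
time: 65.67
tool_pos: [0.48, 0.3327, 0.2066]
tool_rot: [-3.14, -0.002, 3.14]
contact_force: [0.8, -0.5, -1.1]
opening: 0.0165
```

Emit:
jog_arm(
  deltas=[0,0.005,-0.02,0,0,0,0,0.005,-0.05,0,0,0,0,0.005,-0.08,0,0,0,0,0.005,-0.11,0,0,0,0,0.005,-0.13,0,0,0],
)

```text
time: 66.08
tool_pos: [0.4801, 0.3342, 0.1949]
tool_rot: [3.142, -0.0, 3.141]
contact_force: [-0.5, 0.1, -1.0]
opening: 0.0166
```

Emit:
jog_arm(
  deltas=[0,0,-0.01,0,0,0,0,0,-0.02,0,0,0,0,0,-0.03,0,0,0,0,0,-0.03,0,0,0,0,0,-0.03,0,0,0],
)

```text
time: 66.5
tool_pos: [0.4801, 0.3343, 0.1923]
tool_rot: [3.141, 0.0, -3.142]
contact_force: [0.9, 0.8, -1.3]
opening: 0.0167
```

Emit:
jog_arm(
  deltas=[0,0,-0.01,0,0,0,0,0,-0.02,0,0,0,0,0,-0.03,0,0,0,0,0,-0.035,0,0,0,0,0,-0.035,0,0,0],
)

```text
time: 66.92
tool_pos: [0.4804, 0.3344, 0.1896]
tool_rot: [3.141, 0.001, -3.142]
contact_force: [0.3, -1.1, 2.9]
opening: 0.017
```

The lid makes contact at 0.1896 m, against about 0.190 expected. I ease the grip, release and retreat.

Emit:
jog_arm(
  deltas=[0,0,0,0,0,0,0,0,-0.01,0,0,0,0,0,-0.01,0,0,0,0,0,-0.01,0,0,0,0,0,-0.01,0,0,0],
  newtons=5,
)

```text
time: 67.33
tool_pos: [0.4806, 0.3344, 0.1887]
tool_rot: [3.141, 0.002, -3.142]
contact_force: [-0.2, -0.7, 5.9]
opening: 0.0178
```

Emit:
jog_arm(
  deltas=[0,0,0,0,0,0,0,0,0,0,0,0,0,0,0,0,0,0,0,0,0,0,0,0,0,0,0,0,0,0],
  claw=0.5,
  newtons=20,
)

```text
time: 67.75
tool_pos: [0.4803, 0.3344, 0.188]
tool_rot: [3.141, 0.001, -3.142]
contact_force: [-0.1, 1.0, 4.2]
opening: 0.0441
```

Emit:
jog_arm(
  deltas=[0,0,0.05,0,0,0,0,0,0.2,0,0,0,0,0,0.4,0,0,0,0,0,0.6,0,0,0,0,0,0.8,0,0,0],
)

```text
time: 68.17
tool_pos: [0.4797, 0.3339, 0.2681]
tool_rot: [-3.141, -0.002, 3.142]
contact_force: [-0.1, 0.3, 0.0]
opening: 0.0455
```

Emit:
jog_arm(
  deltas=[0,-0.2,0,0,0,0,0,-0.4,0,0,0,0,0,-0.6,0,0,0,0,0,-0.8,0,0,0,0,0,-1,0,0,0,0],
)

```text
time: 68.58
tool_pos: [0.4796, 0.2331, 0.2674]
tool_rot: [-3.141, -0.001, -3.141]
contact_force: [-0.2, 0.2, 0.3]
opening: 0.0458
```

Emit:
jog_arm(
  deltas=[0,-0.2,0,0,0,0,0,-0.4,0,0,0,0,0,-0.6,0,0,0,0,0,-0.8,0,0,0,0,0,-1,0,0,0,0],
)

```text
time: 69.0
tool_pos: [0.4796, 0.1331, 0.2674]
tool_rot: [-3.141, -0.001, -3.142]
contact_force: [-0.2, -1.2, 0.6]
opening: 0.0459
```

Emit:
jog_arm(
  deltas=[0,-0.2,0,0,0,0,0,-0.4,0,0,0,0,0,-0.6,0,0,0,0,0,-0.8,0,0,0,0,0,-1,0,0,0,0],
)

```text
time: 69.42
tool_pos: [0.4796, 0.0332, 0.2674]
tool_rot: [3.142, -0.001, 3.142]
contact_force: [0.3, 0.4, -0.8]
opening: 0.0459
```

```bash
python3 - <<'E'
from h import *
S=snap('side','s16');T=snap('top','t16');o=robot.observe();print(o['tool_pos'],o['time'])
print('lid disc z.177',fit('top',T,(.48,.334),.177,.03,.006),fit('side',S,(.48,.334),.177,.03,.006))
T0=np.load('pics/top0.npy');S0=np.load('pics/side0.npy')
for n,xy,z,r in(('jarA',(.445,.173),.072,.0315),('jarB',(.5775,.058),.05,.0335),('bot',(.4414,.0486),.085,.012)):
    print(n,fit('side',S0,xy,z,r),fit('side',S,xy,z,r),fit('top',T0,xy,z,r))
u,v=proj('side',[.48,.333,.11]).astype(int)
o=cv2.resize(S[v-40:v+45,u-30:u+70,::-1],None,fx=7,fy=7,interpolation=cv2.INTER_CUBIC)
for z in(.052,.082,.112,.142,.172,.177):
    for a in np.linspace(0,6.3,40):
        p=proj('side',[.4805,.3337,z])*0+proj('side',[.4805+.03*np.cos(a),.3337+.03*np.sin(a),z]);cv2.circle(o,(int((p[0]-u+30.5)*7),int((p[1]-v+40.5)*7)),1,(0,0,255),-1)
cv2.imwrite('pics/c16.png',o)
E
```

```text
[0.47979714 0.032044   0.26744217] 69.5167
lid disc z.177 (array([0.48  , 0.3323]), np.float64(65.5)) (array([0.4741, 0.3302]), np.float64(40.8))
jarA (array([0.4414, 0.1712]), np.float64(47.8)) (array([0.4408, 0.1703]), np.float64(44.0)) (array([0.4451, 0.1741]), np.float64(69.0))
jarB (array([0.5767, 0.0575]), np.float64(39.1)) (array([0.5782, 0.0577]), np.float64(31.2)) (array([0.5799, 0.0597]), np.float64(56.0))
bot (array([0.4357, 0.0396]), np.float64(46.1)) (array([0.4342, 0.0364]), np.float64(53.7)) (array([0.4426, 0.0489]), np.float64(87.6))
```

View pics/c16.png

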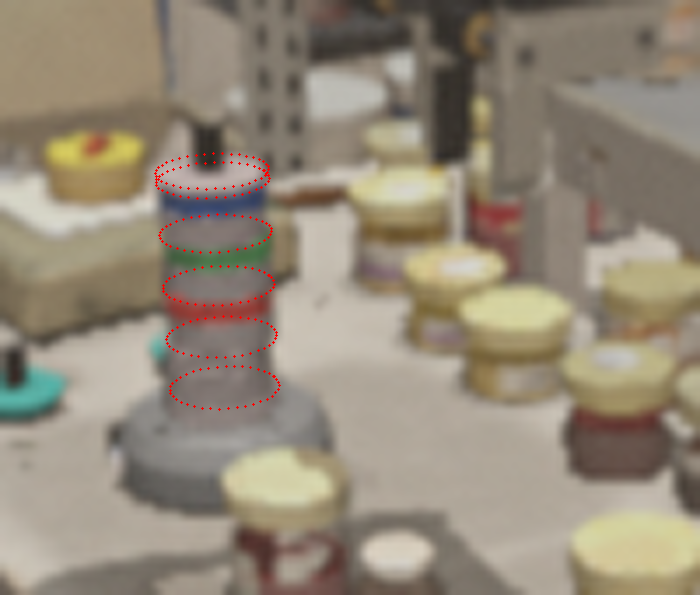

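The stack stands straight and in order: pan, red (220,310), green (217,255), blue (213,200), and the lid with its knob (208,150). Each piece is at its expected height, and the jars and bottle are where they were. I hand the job in.

```bash
python3 -c "
from cell import robot
print(robot.hand_in())"
```

```text
the job is handed in; nothing more can be done
None
```

The stack is built on the shaker seat in the order asked: pan, red, green, blue, then the steel lid. I handed it in at about 69.5 s of the 118 s allowed.

- **First pan attempt failed:** my first estimate of the seat position was about 5 mm off in y, and the pan tilted in the collar. I let go of it before noticing it was not seated. I lifted it out, stood it flat on the bench, regripped it, and seated it properly before fetching the red sieve.
- **Seating checks:** each piece stopped within about 1 mm of its expected height, with wrist forces of about 12 N or less. The highest I saw was about 25 N, during the failed pan attempt. The last side picture shows the stack straight, with the bands in the right order and the edges on the projected outlines.
- **Bystanders:** both jars fit within 2 mm of where they started. The bottle's side-view fit is poor and moved about 3.5 mm between pictures. I take that as measurement noise, because the bottle looks upright and no contact with it was felt. The pink and turquoise look-alikes were not touched.
- **Weak check:** the last side-view fit of the lid is about 6 mm off in x from the top-view fit. It had a low score, and side-view fits were unreliable throughout.

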